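Fire the raw sample in a slide-rail tube furnace

ROBOT

A 6-joint arm with a two-finger parallel gripper is mounted at the origin on the work surface. World frame = base frame: x ahead of the robot, y to its left, z up, the work surface at z = 0. Lengths are in m, angles in rad, forces in N, time in s.
With the tool pointing down it reaches from about 0.25 to 0.775 m from the base axis. Payload 4 kg.
Tool frame: the origin (TCP) lies between the finger pads; the fingertips stand 14 mm ahead of it and the grasp point (between the pads) lies 5 mm behind it; z points along the fingers, y is the direction in which the jaws open and shut (so a half turn about z gives the same grasp; the last joint's range is limited). The gripper opens to 94 mm and grips with 3 to 60 N. Pads are 16 mm wide; open, the fingers measure 119 mm over their backs; the gripper's body (75 mm by 177 mm) begins 78 mm behind the grasp point.
Start: joints at [1.07, 0.087, 1.371, -0, 1.684, -0.103], TCP at [0.213, 0.507, 0.22] pointing down, gripper open.
Joint ranges: [-3.1, 3.1], [-0.76, 2.03], [0.27, 2.55], [-1.08, 4.22], [0.17, 2.65], [-2.57, 2.57]. Speed limits (rad/s): [2.79, 2.79, 3.14, 3.14, 3.14, 3.14].

INTERFACE

Orientations are given as [roll, pitch, yaw] about the fixed x, y, z axes, in that order (R = Rz(yaw) Ry(pitch) Rx(roll)).
In Python, from bench import robot, cams, spotter gives the robot as it stands.
- The arm moves only by the shell command python3 -m inch 'ROWS'. ROWS is JSON, a list of rows, each an object of numbers: "grip": the opening, from 0 (shut) to 1 (fully open); "dx", "dy", "dz": the shift along the tool's x, y, z in units of 25 mm (1.0 is 25 mm); "rx", "ry", "rz": the turn, a rotation vector about the tool's x, y, z in units of 5 degrees (1.0 is 5 degrees). A call has 1 to 12 rows; each row shifts and turns the pose as measured when the row begins, along the tool's axes as they then stand; what a row does not reach is not made up. A row lasts 1/8 s, in which the tool goes at most 62.5 mm and 10.7 degrees, less where a joint would pass 70% of its speed; a pose out of reach is approached as far as the arm can. A call is refused whole if a number of a shift passes 1 or a number of a turn 1, either way. A call with a gripper value outside its range is refused whole. The fingers move at their own pace and stop on an object; the grip force is fixed at half the most. Time passes only in rows, so rows that do not move let the fingers close. It gives the time, the measured TCP pose, the force and the opening at its end, in the units of the state.
- robot.get_obs(): the state, without advancing time (a new reading comes with each control period).
- cams.snapshot(name): name is "side" or "top" or "wrist"; returns a dict with "frame" (420x560x3 uint8, red, green, blue), "intrinsics" (3x3 intrinsics, pixels), "eye" and "orientation" of the camera in the world. Camera axes: x right, y up, looking along -z (the intrinsics and any distortion apply to the point x, -y, -z); pixel columns grow to the right and rows downward; lengths in m; the calibration is good to about 2 mm. The wrist camera is an equidistant fisheye: a pixel r from the principal point sees the ray r / f radians off the axis. A picture is of the moment at which its call begins. There is no depth.
- robot.close_job(): hands the job in, once; it reports no verdict.
Trained networks look in a picture, given as the dict that the camera call returned (one of the last four; its "shot" number tells which), for a name from the list of things; names that differ only in an ending like _2 or _b are one class to them, and where a whole thing is asked for, a point or a joint stands for the part that bears it (a point fixed in the world has none). Each returns a list of dicts, best first, with "score" (0 to 1); they miss things now and then, are a little off and sometimes report something else, mostly with a low value. They report only what shows in the picture. A call takes as long as a camera call.
- spotter.regions_of(picture, query): "pixels" (420x560 bool, what is visible of it) and "extent" ([left, top, right, bottom] in pixels, round what is visible of it).
- spotter.place_of(picture, query): "pixel" ([column, row] in pixels: a listed point, or the origin of a listed thing).
The state is a dict: "time": time; "joint_positions": joint angles; "qvel": joint speeds; "joint_torque": joint torques, N m; "tool_pos": TCP position; "ee_rot": TCP orientation; "wrist_force": force on the tool from outside, world axes, zero at the start; "wrist_torque": the same for the moment, N m; "width": finger opening in m.
Only numpy, scipy, OpenCV 4.12 (cv2) and the standard library are available. Lean on these libraries where they do the work, as an engineer would, in place of code of your own. Each camera call takes 0.05 s, during which the arm holds its last target.

TASK

Two sample boats share the clear quartz tube: one lot is already fired and black, the other is still raw and green. With its lid still up, slide the little furnace along its rails until its chamber is centred on the raw sample, then lower the lid gently all the way, swing the hook latch upright over its catch, and press the green start button once the furnace is latched. Do not knock the quartz tube, press the red stop button, slam the lid or disturb the crucible, jar and sample case standing around it.

Things in the scene. Friction and masses are not known exactly. Their poses are not given: they have to be found in the camera images.
- rail_mid (a point): Fixed slide-rail base, an aluminium plate 160 x 740 mm with two round steel rails along it. This point: middle of the quartz tube's axis, 135 mm above the bench, midway between the tube stands (335 mm to either side). Its y axis runs along tube and rails, x points level away from the robot, z up; 'x, y' of the other furnace parts mean these axes.
- raw_mid (a point): Middle of the white ceramic boat (22 x 72 x 11 mm, long along the tube) with the RAW sample: three GREEN blocks. It lies inside the clear tube, left or right of the middle, and cannot be touched. Axes as rail_mid.
- fired_mid (a point): Middle of the same kind of white boat with the FIRED sample: three BLACK blocks. In the tube, on the other side.
- chamber (a point): Centre of the heating chamber, on the tube's axis; red marks on the rims show this middle. The white lower half is 170 mm deep (x) and 180 mm long (y, flat end faces 90 mm to either side), from 46 to 135 mm above the bench, open on top with a groove 62 mm wide round the tube. Either end face can be pushed beside the tube; rails (top 38 mm high) run 55 mm to either side of the tube.
- furnace (a joint): Position of the furnace along its rails, in m, growing towards +y of rail_mid; 0 when chamber and rail_mid coincide; end stops at -0.15 and 0.15. It slides with a drag of about 9 N and stays where it is left.
- lid (a joint): Opening angle of the white lid in rad: 0 shut, 1.57 upright, stop at 1.9. It starts open, standing up on the far side. A stiff hinge (about 0.95 N m) keeps it where it is left; the lid weighs 0.8 kg.
- lid_hinge (a point): Middle of the lid's hinge line, along y at the far upper edge of the lower half: 85 mm in +x of chamber, at its height. The lid is 170 mm deep, 180 mm long, 65 mm thick: shut, it reaches 170 mm from the hinge towards -x, from 135 to 200 mm above the bench; open, its flat outer (top) face looks away from the robot.
- lid_front (a point): Middle of the lid's outer front edge: shut, 170 mm in -x of the hinge and 65 mm above it; with the lid open it is the topmost far edge. Moves with the lid (x axis from this edge to the hinge side, z axis out of the lid's outer face).
- lid_handle (a point): Middle of the black round bar handle, 14 mm thick and 74 mm long along y, stood off 35 mm from the lid's front face; shut, it is 205 mm in -x of the hinge, 40 mm above it and 41 mm in -y of its middle. Moves with the lid.
- latch (a joint): Angle in rad of the steel hook latch on the front (robot side) of the lower half: at 0 it leans 0.55 rad from upright towards +y (open); at 0.55, its stop, it stands upright with its hook over the stud of the shut lid. It turns about x, stays where left, needs about 1.5 N at its grip. Shut the lid first: the hook strikes or misses the stud otherwise.
- latch_pivot (a point): Pivot of the latch, on the front face: 95 mm in -x, 40 mm in +y of chamber and 100 mm above the bench. Axes as rail_mid.
- latch_grip (a point): Centre of the latch's black grip, a block 22 mm (x) x 14 x 32 mm at the latch's free end, long along the latch; 81 mm from the pivot's axis, 9 mm in -x of it. With the latch upright it is 13 mm in +y of the pivot and 80 mm above it (its end 196 mm above the bench). Turns with the latch.
- start (a joint): Travel of the green start button in m, pressed downwards: 0 free, 0.006 fully down (about 4.5 N); it springs back.
- start_top (a point): Centre of the top of the green start button (26 mm in diameter), 77 mm above the bench, on the white control pod (58 mm high, 120 x 150 mm) bolted to the base in front of the rails on the -y side: 114 mm in -x and 297 mm in -y of rail_mid.
- stop (a joint): Travel of the red stop button in m; leave it alone.
- stop_top (a point): Centre of the top of the red stop button, the same as start, 70 mm in +y of it.
- tube: The fixed clear quartz tube (fragile), 50 mm in diameter: axis 135 mm and top 160 mm above the bench; steel flanges 72 mm in diameter near its ends, which reach 436 mm from the middle. Origin at the middle of its axis, y along it. The furnace slides along underneath and around it.
- crucible_mid (a point): Centre of a loose white crucible, 48 mm in diameter and 50 mm high, on the bench. Leave it.
- jar_mid (a point): Centre of a loose amber jar with a blue cap, 52 mm in diameter and 75 mm high, on the bench. Leave it.
- tin_mid (a point): Centre of a loose flat blue sample case with a white lid, 87 x 122 x 38 mm, on the bench behind the furnace. Leave it.

How it is judged:
By the outcome, as a careful person would: the job done as asked, in the order asked, and still so for the second after the job is handed in, with the robot touching nothing.
It also fails if it takes over 64 s, if anything falls off the work surface, if the arm or the gripper's body presses on something with over 40 N, if the wrist force passes 120 N, or if a joint passes its speed limit or range.

## Working session

There is one attempt and no reset: what is moved stays moved. The work goes in short steps, Python scripts to look and compute and a shell command to move; the robot and the scene stay as the last step left them, time stands still between calls to the robot, and variables do not carry over. Pictures are saved under pics/ and viewed, and the job is handed in when it is done.

```bash
ls; mkdir -p pics
cat > h.py <<'E'
import numpy as np, cv2
from bench import robot, cams, spotter
from scipy.spatial.transform import Rotation as Rn
def snap(n,save=None):
    p=cams.snapshot(n)
    if save: cv2.imwrite('pics/'+save+'.png',cv2.cvtColor(p['frame'],cv2.COLOR_RGB2BGR))
    return p
def ori(p):
    o=np.array(p['orientation'],float)
    return o if o.shape==(3,3) else Rn.from_euler('xyz',o).as_matrix()
def ray(p,uv):
    K=np.array(p['intrinsics']); u=(uv[0]-K[0,2])/K[0,0]; v=(uv[1]-K[1,2])/K[1,1]
    return np.array(p['eye']), ori(p)@(np.array([u,-v,-1.]))
def atz(p,uv,z):
    e,d=ray(p,uv); return e+d*(z-e[2])/d[2]
def proj(p,X):
    K=np.array(p['intrinsics']); c=ori(p).T@(np.array(X)-p['eye']); return np.array([K[0,0]*c[0]/-c[2]+K[0,2],K[1,1]*-c[1]/-c[2]+K[1,2]])
E
python3 - <<'E'
from h import *
print(robot.get_obs())
for n in('side','top'):
    p=snap(n,n+'0'); print(n,p['eye'],p['orientation'],p['intrinsics'])
    for q in 'rail_mid raw_mid fired_mid chamber lid_hinge lid_front lid_handle latch_pivot latch_grip start_top stop_top tube crucible_mid jar_mid tin_mid'.split():
        print(q,[(np.round(r['pixel'],1),round(r['score'],2)) for r in spotter.place_of(p,q)[:2]])
E
```

```text
pics
{'time': 0.0, 'joint_positions': array([ 1.06989115e+00,  8.79486565e-02,  1.37222142e+00, -1.65522930e-05,
        1.68360106e+00, -1.03073121e-01]), 'qvel': array([-7.31711395e-05,  9.07945783e-04,  3.38698153e-04,  4.59309621e-04,
       -1.01166032e-03, -2.17887580e-03]), 'joint_torque': array([ 9.70093861e-04, -3.40186965e+01, -3.02430511e+01,  7.19249994e-02,
        3.27956211e-02, -1.54893560e-04]), 'tool_pos': array([0.21283044, 0.50659794, 0.21832427]), 'ee_rot': array([-3.13942404e+00, -2.07781498e-04,  2.74375853e+00]), 'wrist_force': array([-0.21210538, -0.33326895, -0.26753755]), 'wrist_torque': array([-0.01742036,  0.02479235, -0.00350557]), 'width': 0.09404283977031977}
side [ 0.38854725 -0.93232952  0.67282099] [ 1.05417065  0.02155081 -0.18919649] [[406.1941886    0.         283.66908289]
 [  0.         406.1941886  211.79554586]
 [  0.           0.           1.        ]]
rail_mid [(array([279.3, 207.9]), 0.73)]
raw_mid []
fired_mid [(array([241.9, 277.4]), 0.63)]
chamber [(array([278.3, 205. ]), 0.63)]
lid_hinge [(array([307.7, 204.9]), 0.73)]
lid_front [(arra
[... 717 characters left out ...]
 1.        ]]
rail_mid [(array([277. , 213.6]), 0.88)]
raw_mid [(array([161.4, 284.5]), 0.74)]
fired_mid []
chamber [(array([272.7, 208.1]), 0.92)]
lid_hinge [(array([231.9, 286. ]), 0.73), (array([279.2, 176.1]), 0.7)]
lid_front [(array([284.3, 109.1]), 0.83), (array([274.9, 214.8]), 0.74)]
lid_handle [(array([305.5, 112.7]), 0.67)]
latch_pivot [(array([246.9, 254. ]), 0.83)]
latch_grip [(array([216.4, 252.3]), 0.74)]
start_top [(array([397.9, 291.5]), 0.65)]
stop_top [(array([365. , 286.9]), 0.62)]
tube [(array([279. , 212.8]), 0.57), (array([302.4, 116.1]), 0.51)]
crucible_mid [(array([399.9, 291.9]), 0.73), (array([234.5, 285.8]), 0.66)]
jar_mid [(array([162.4, 284.2]), 0.92)]
tin_mid []
```

View pics/side0.png

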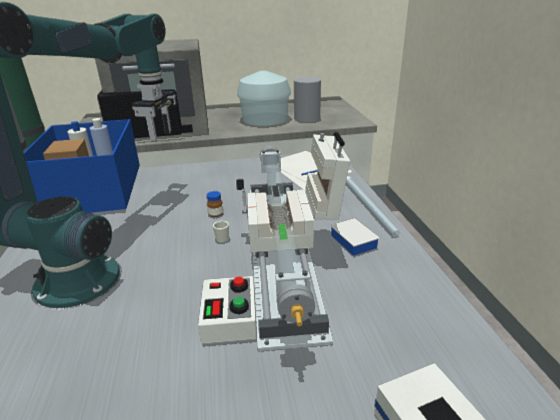

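View pics/top0.png

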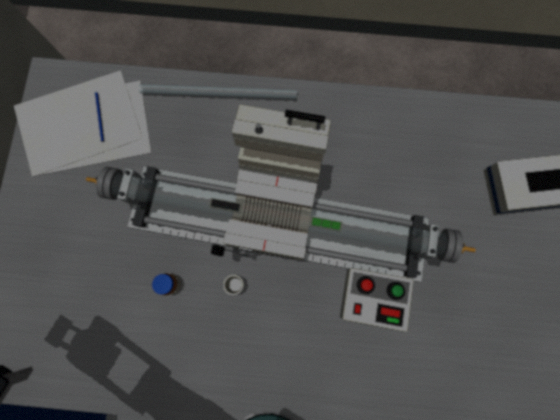

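```bash
cat > fit.py <<'E'
from h import *
from scipy.optimize import least_squares
import sys
pt=snap('top','top1'); ps=snap('side')
f=pt['frame'].astype(int); R,G,B=f[...,0],f[...,1],f[...,2]
m=(G>R+40)&(G>B+40)
n,l,st,c=cv2.connectedComponentsWithStats(m.astype(np.uint8))
for i in range(1,n):
    if st[i,4]>15: print('green',st[i],c[i], atz(pt,c[i],.132))
m=(R>G+60)&(R>B+60)
n,l,st,c=cv2.connectedComponentsWithStats(m.astype(np.uint8))
for i in range(1,n):
    if st[i,4]>2: print('red',st[i],c[i])
for q,pp,z in [('rail_mid',pt,.135),('chamber',pt,.135),('start_top',pt,.077),('stop_top',pt,.077),('lid_handle',pt,.3),('jar_mid',pt,.0375),('crucible_mid',pt,.025),('rail_mid',ps,.135)]:
    r=spotter.place_of(pp,q)
    if r: print(q,r[0]['pixel'],r[0]['score'],atz(pp,r[0]['pixel'],z))
E
python3 fit.py
python3 -c "
import cv2
a=cv2.imread('pics/top0.png')[90:330,80:480]; cv2.imwrite('pics/tc.png',cv2.resize(a,None,fx=2,fy=2,interpolation=3))
a=cv2.imread('pics/side0.png')[110:350,190:400]; cv2.imwrite('pics/sc.png',cv2.resize(a,None,fx=2.5,fy=2.5,interpolation=3))"
```

```text
green [313 219   8   6  44] [316.5 221.5] [ 0.53790198 -0.06188027  0.132     ]
green [322 220  18   9  99] [330.36363636 223.98989899] [ 0.53510576 -0.09281378  0.132     ]
green [393 286   9  10  67] [396.94029851 290.32835821] [ 0.40495606 -0.24435704  0.132     ]
green [387 317  12   6  49] [392.30612245 319.67346939] [ 0.34360055 -0.2367003   0.132     ]
red [361 280  12  11  97] [366.63917526 284.80412371]
red [355 305   5   8  35] [357.05714286 308.57142857]
red [381 308  19   9 124] [389.95967742 311.91129032]
rail_mid [274.2, 214.0] 0.76 [0.54574219 0.03280513 0.135     ]
chamber [271.8, 211.0] 0.75 [0.55198037 0.03874929 0.135     ]
start_top [396.0, 290.0] 0.65 [ 0.40626598 -0.25674987  0.077     ]
stop_top [366.9, 287.4] 0.61 [ 0.40612487 -0.19063701  0.077     ]
lid_handle [303.5, 114.1] 0.91 [ 0.71422726 -0.0116418   0.3       ]
jar_mid [161.7, 284.4] 0.73 [0.37014978 0.28635546 0.0375    ]
crucible_mid [214.4, 251.7] 0.68 [0.45870309 0.17403348 0.025     ]
rail_mid [277.6, 204.3] 0.75 [0.546753   0.04501349 0.135     ]
```

View pics/tc.png

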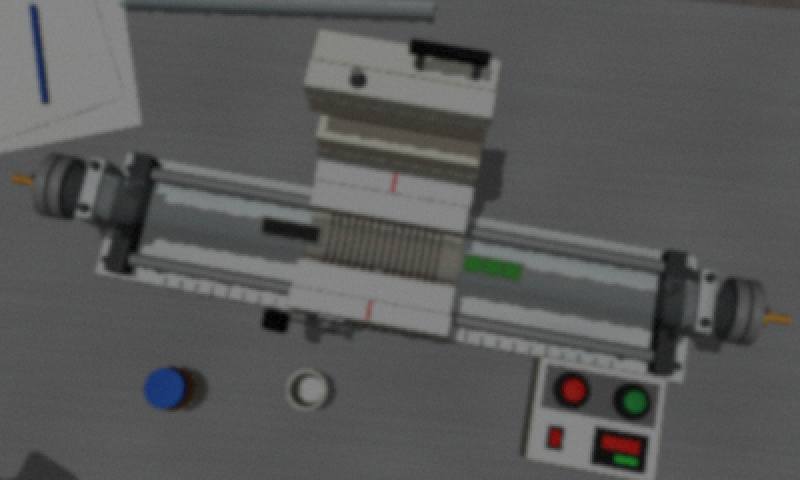

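View pics/sc.png

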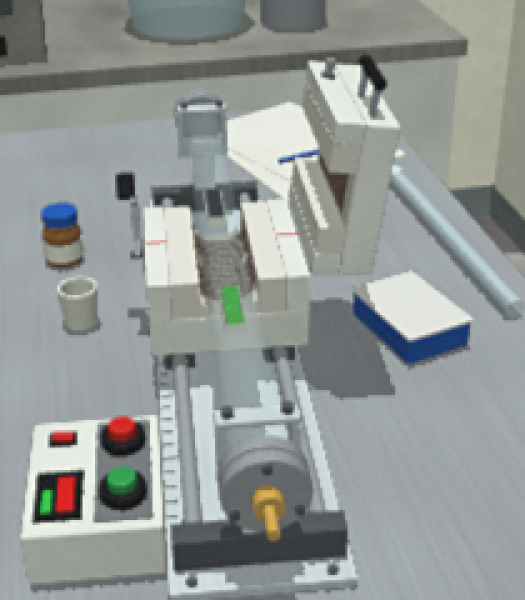

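```bash
cat > fit2.py <<'E'
from h import *
from scipy.optimize import least_squares
pt=snap('top'); ps=snap('side')
f=pt['frame'].astype(int)
sub=f[195:215,205:245].sum(2); 
m=(sub<110).astype(np.uint8); n,l,st,c=cv2.connectedComponentsWithStats(m)
i=1+np.argmax(st[1:,4]); bl=st[i,:2]+(st[i,2:4]-1)/2+[205,195]; print('black',st[i],bl,c[i]+[205,195])
gr=np.array([326.4,223.2])
obs=[]  # (cam, pix, func)
def W(q,loc): 
    x,y,t=q[:3]; return np.array([x+np.cos(t)*loc[0]-np.sin(t)*loc[1], y+np.sin(t)*loc[0]+np.cos(t)*loc[1], loc[2]])
# q = x,y,yaw, s(furnace), g, b
def res(q,full=False):
    s,g,b=q[3:6]
    L=[(pt,gr,(0,g,.131)),(pt,bl,(0,b,.131)),(pt,(277,181),(.057,s,.135)),(pt,(265,244.5),(-.057,s,.135)),
     (pt,(396.9,290.3),(-.114,-.297,.075)),(pt,(366.6,284.8),(-.114,-.227,.075)),
     (ps,(277.6+0,0),None)]
    # side red buttons
    L=L[:-1]+[(ps,(190+121/2.5,110+478/2.5),(-.114,-.297,.075)),(ps,(190+123/2.5,110+427/2.5),(-.114,-.227,.075))]
    r=np.array([proj(c,W(q,l))-p for c,p,l in L])
    if full: print(np.round(r,1))
    r[2:4]*=.7
    return r.ravel()
s=least_squares(res,[.54,.03,0,0,-.1,.1],loss='soft_l1'); print(np.round(s.x,4)); res(s.x,True)
q=s.x
for n,l in [('rail',(0,0,.135)),('chamber',(0,q[3],.135)),('hinge',(.085,q[3],.135)),('lidfront',(-.085,q[3],.2)),('pivot',(-.095,q[3]+.04,.1)),('start',(-.114,-.297,.077)),('stop',(-.114,-.227,.077)),('tubeend-',(0,-.335,.135)),('tubeend+',(0,.335,.135))]:
    X=W(q,l); print(n,np.round(X,4),'top',np.round(proj(pt,X),1),'side',np.round(proj(ps,X),1))
h=(.085+.04,q[3]-.041,.135+.205)
for th in (1.45,1.57,1.7):
    c_,s_=np.cos(th),np.sin(th)
    # shut offset (-.205,.04) rotated
    X=W(q,(.085-.205*c_+.04*s_, q[3]-.041, .135+.205*s_+.04*c_)); print(th,X,proj(pt,X),proj(ps,X))
np.save('q.npy',q)
E
python3 fit2.py
```

```text
black [  7   5  27  10 160] [225.  204.5] [224.7125 204.725 ]
[ 0.547   0.026  -0.0938  0.0141 -0.1106  0.119 ]
[[ 0.  -0.2]
 [ 0.  -0. ]
 [-1.1  7. ]
 [ 1.1 -6.7]
 [-0.1  0.1]
 [-0.3 -0.2]
 [ 0.2  0.5]
 [-0.5  0.2]]
rail [0.547 0.026 0.135] top [277.3 213.7] side [278.9 207.5]
chamber [0.5483 0.0401 0.135 ] top [271.1 212.6] side [278.5 205.1]
hinge [0.6329 0.0321 0.135 ] top [278.2 176.1] side [308.9 203.1]
lidfront [0.4636 0.048  0.2   ] top [261.9 247.7] side [246.1 185.8]
pivot [0.4574 0.0888 0.1   ] top [246.2 252.9] side [244.7 211.3]
start [ 0.4056 -0.259   0.077 ] top [397.  290.4] side [238.6 301. ]
stop [ 0.4122 -0.1893  0.077 ] top [366.5 284.6] side [238.6 280.3]
tubeend- [ 0.5156 -0.3075  0.135 ] top [428.  241.3] side [293.  287.3]
tubeend+ [0.5783 0.3595 0.135 ] top [130.6 186.8] side [270.6 160.8]
1.45 [ 0.64400048 -0.0101322   0.34332627] [300.43647406 141.03311771] [318.31356759 135.51268017]
1.57 [ 0.66872272 -0.01245688  0.34003179] [302.81935252 128.67955698] [328.31578411 136.27817036]
1.7 [ 0.69485043 -0.01491372  0.33313751] [305.1933789  116.69030807] [338.74905485 138.41244558]
```

```bash
cat > go.py <<'E'
# usage: go.py lx ly z [toolyaw_rel_deg]  -> remaining delta in tool axes, units; tool down, tool y at angle rel to rail y
from h import *
import sys
from fitq import W
def to(lx,ly,z,rel=0.,tilt=0.):
    q=np.load('q.npy'); o=robot.get_obs(); R=Rn.from_euler('xyz',o['ee_rot']).as_matrix()
    T=W(q,(lx,ly,z)); d=R.T@(T-o['tool_pos'])/.025
    # tool target: yaw so tool y=rail y ; then tilt about rail y (positive: tool z leans to +x)
    Rt=Rn.from_euler('z',q[2]+np.pi+np.radians(rel)).as_matrix()@Rn.from_euler('x',np.pi).as_matrix()
    Rt=Rn.from_euler('z',q[2]).as_matrix()@Rn.from_euler('y',-tilt,degrees=True).as_matrix()@Rn.from_euler('z',-q[2]).as_matrix()@Rt
    rv=Rn.from_matrix(R.T@Rt).as_rotvec(degrees=True)/5
    print('tgt',np.round(T,4),'d units',np.round(d,2),'rot units',np.round(rv,2),'F',np.round(o['wrist_force'],1),'t',round(o['time'],2))
def loc():
    q=np.load('q.npy'); o=robot.get_obs(); p=o['tool_pos']-[q[0],q[1],0]; c,s=np.cos(q[2]),np.sin(q[2])
    print('local',np.round([c*p[0]+s*p[1],-s*p[0]+c*p[1],p[2]],4),'w',o['width'],'rot',np.round(o['ee_rot'],3))
if __name__=='__main__':
    loc(); to(*[float(a) for a in sys.argv[1:]])
E
cat > fitq.py <<'E'
import numpy as np
def W(q,loc): 
    x,y,t=q[:3]; return np.array([x+np.cos(t)*loc[0]-np.sin(t)*loc[1], y+np.sin(t)*loc[0]+np.cos(t)*loc[1], loc[2]])
E
python3 go.py -.052 .15 .22
```

```text
local [-0.3774  0.4477  0.2195] w 0.09403847755032242 rot [3.142 0.    2.744]
tgt [0.5092 0.1802 0.22  ] d units [-15.99  -7.46  -0.02] rot units [ 0.    0.   -3.48] F [ 0.7 -0.7 -0.8] t 2.2
```

```bash
python3 -m inch '[{"grip":0,"rz":-0.87},{"grip":0,"rz":-0.87},{"grip":0,"rz":-0.87},{"grip":0,"rz":-0.87}]'; python3 go.py -.052 .15 .22
```

```text
local [-0.3774  0.4477  0.2195] w 0.09403847755032242 rot [3.142 0.    2.744]
tgt [0.5092 0.1802 0.22  ] d units [-15.99  -7.46  -0.02] rot units [ 0.    0.   -3.48] F [ 0.7 -0.7 -0.8] t 2.2invalid input at $[0]: expected keys grip, dx, dy, dz, rx, ry, rz
```

```bash
python3 -m inch '[{"grip":0,"dx":0,"dy":0,"dz":0,"rx":0,"ry":0,"rz":-0.87},{"grip":0,"dx":0,"dy":0,"dz":0,"rx":0,"ry":0,"rz":-0.87},{"grip":0,"dx":0,"dy":0,"dz":0,"rx":0,"ry":0,"rz":-0.87},{"grip":0,"dx":0,"dy":0,"dz":0,"rx":0,"ry":0,"rz":-0.87}]'; python3 go.py -.052 .15 .22
```

```text
time: 2.7
tool_pos: [0.2131, 0.5071, 0.2195]
ee_rot: [3.141, 0.0, 3.057]
wrist_force: [-0.6, 0.1, -0.3]
width: 0.0573
local [-0.3775  0.4477  0.2195] w 0.05725951011930184 rot [3.141 0.    3.057]
tgt [0.5092 0.1802 0.22  ] d units [-12.91 -12.03  -0.02] rot units [0.   0.   0.11] F [-0.6  0.1 -0.3] t 2.7
```

```bash
python3 -m inch '[{"grip":0,"dx":-1,"dy":-1,"dz":0,"rx":0,"ry":0,"rz":0},{"grip":0,"dx":-1,"dy":-1,"dz":0,"rx":0,"ry":0,"rz":0},{"grip":0,"dx":-1,"dy":-1,"dz":0,"rx":0,"ry":0,"rz":0},{"grip":0,"dx":-1,"dy":-1,"dz":0,"rx":0,"ry":0,"rz":0},{"grip":0,"dx":-1,"dy":-1,"dz":0,"rx":0,"ry":0,"rz":0},{"grip":0,"dx":-1,"dy":-1,"dz":0,"rx":0,"ry":0,"rz":0},{"grip":0,"dx":-1,"dy":-1,"dz":0,"rx":0,"ry":0,"rz":0},{"grip":0,"dx":-1,"dy":-1,"dz":0,"rx":0,"ry":0,"rz":0},{"grip":0,"dx":-1,"dy":-1,"dz":0,"rx":0,"ry":0,"rz":0},{"grip":0,"dx":-1,"dy":-1,"dz":0,"rx":0,"ry":0,"rz":0}]'; python3 go.py -.052 .15 .22
```

```text
time: 3.95
tool_pos: [0.4473, 0.2311, 0.22]
ee_rot: [3.139, 0.002, 3.064]
wrist_force: [0.2, 0.2, -0.3]
width: 0.0005
local [-0.1184  0.1949  0.22  ] w 0.000541122209592054 rot [3.139e+00 2.000e-03 3.064e+00]
tgt [0.5092 0.1802 0.22  ] d units [-2.63 -1.84  0.  ] rot units [0.03 0.02 0.18] F [ 0.2  0.2 -0.3] t 3.95
```

```bash
python3 -m inch '[{"grip":0,"dx":-0.9,"dy":-0.6,"dz":0,"rx":0,"ry":0,"rz":0.1},{"grip":0,"dx":-0.9,"dy":-0.6,"dz":0,"rx":0,"ry":0,"rz":0.1},{"grip":0,"dx":-0.9,"dy":-0.6,"dz":0,"rx":0,"ry":0,"rz":0},{"grip":0,"dx":-0.05,"dy":0,"dz":0,"rx":0,"ry":0,"rz":0}]'; python3 go.py -.052 .15 .104
python3 - <<'E'
from h import *
snap('side','s2');snap('top','t2')
E
cat > c.py <<'E'
import cv2,sys
n,x0,y0,x1,y1,f=sys.argv[1:7]; a=cv2.imread(f'pics/{n}.png')[int(y0):int(y1),int(x0):int(x1)]
cv2.imwrite(f'pics/{n}c.png',cv2.resize(a,None,fx=float(f),fy=float(f),interpolation=3))
E
python3 c.py s2 190 110 400 350 2.4
```

```text
time: 4.45
tool_pos: [0.5149, 0.1763, 0.22]
ee_rot: [3.139, 0.002, 3.041]
wrist_force: [-0.9, -0.5, 0.2]
width: 0.0005
local [-0.046   0.1467  0.22  ] w 0.0005474222454016068 rot [3.139e+00 2.000e-03 3.041e+00]
tgt [0.5092 0.1802 0.104 ] d units [0.25 0.12 4.64] rot units [ 0.03  0.03 -0.07] F [-0.9 -0.5  0.2] t 4.45
```

View pics/s2c.png

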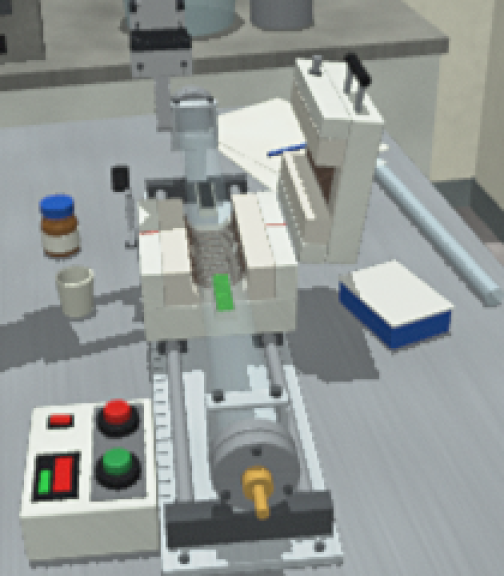

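View pics/t2.png

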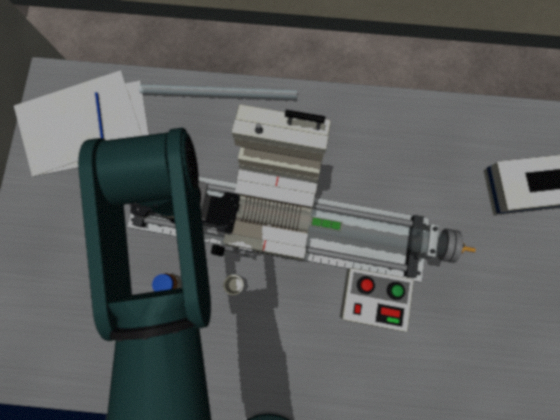

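The side and top views show the gripper just beyond the +y end of the furnace, above the near side of the tube and clear of the latch grip (about 217,250 in top). I'm lowering it beside the tube.

```bash
python3 -m inch '[{"grip":0,"dx":0.25,"dy":0.12,"dz":0,"rx":0,"ry":0,"rz":0},{"grip":0,"dx":0,"dy":0,"dz":0.8,"rx":0,"ry":0,"rz":0},{"grip":0,"dx":0,"dy":0,"dz":0.8,"rx":0,"ry":0,"rz":0},{"grip":0,"dx":0,"dy":0,"dz":0.7,"rx":0,"ry":0,"rz":0}]'; python3 go.py -.052 .15 .104
```

```text
time: 5.05
tool_pos: [0.5056, 0.1856, 0.1644]
ee_rot: [3.135, 0.007, 3.049]
wrist_force: [0.3, 0.5, 0.2]
width: 0.0006
local [-0.0562  0.1551  0.1644] w 0.0006083214311259949 rot [3.135 0.007 3.049]
tgt [0.5092 0.1802 0.104 ] d units [-0.15 -0.22  2.42] rot units [0.07 0.08 0.01] F [0.3 0.5 0.2] t 5.05
```

```bash
python3 -m inch '[{"grip":0,"dx":-0.12,"dy":0,"dz":0.8,"rx":0.07,"ry":0.08,"rz":0},{"grip":0,"dx":0,"dy":0,"dz":0.8,"rx":0,"ry":0,"rz":0},{"grip":0,"dx":0,"dy":0,"dz":0.6,"rx":0,"ry":0,"rz":0},{"grip":0,"dx":0,"dy":0,"dz":0.1,"rx":0,"ry":0,"rz":0}]'; python3 go.py -.052 .12 .104
```

```text
time: 5.55
tool_pos: [0.507, 0.1866, 0.102]
ee_rot: [-3.14, -0.004, 3.051]
wrist_force: [-0.8, -0.1, 0.3]
width: 0.0005
local [-0.0548  0.1561  0.102 ] w 0.0004936909953939271 rot [-3.14  -0.004  3.051]
tgt [0.5064 0.1503 0.104 ] d units [-0.11 -1.45 -0.08] rot units [-0.01 -0.04  0.04] F [-0.8 -0.1  0.3] t 5.55
```

```bash
python3 -m inch '[{"grip":0,"dx":0,"dy":-0.4,"dz":-0.04,"rx":0,"ry":0,"rz":0},{"grip":0,"dx":0,"dy":-0.4,"dz":-0.04,"rx":0,"ry":0,"rz":0},{"grip":0,"dx":0,"dy":-0.3,"dz":0,"rx":0,"ry":0,"rz":0},{"grip":0,"dx":0,"dy":-0.3,"dz":0,"rx":0,"ry":0,"rz":0},{"grip":0,"dx":0,"dy":-0.3,"dz":0,"rx":0,"ry":0,"rz":0},{"grip":0,"dx":0,"dy":-0.3,"dz":0,"rx":0,"ry":0,"rz":0}]'; python3 go.py -.052 .0 .104
```

```text
time: 6.3
tool_pos: [0.5044, 0.1407, 0.1068]
ee_rot: [3.125, 0.002, 3.052]
wrist_force: [1.0, 9.8, -2.2]
width: 0.0006
local [-0.0531  0.1102  0.1068] w 0.0005792209282881575 rot [3.125e+00 2.000e-03 3.052e+00]
tgt [0.4952 0.0309 0.104 ] d units [-0.03 -4.41  0.04] rot units [0.19 0.02 0.05] F [ 1.   9.8 -2.2] t 6.3
```

Contact at about 10 N, which matches the drag. Pushing on.

```bash
python3 -m inch '[{"grip":0,"dx":0,"dy":-0.5,"dz":0.05,"rx":0.1,"ry":0,"rz":0},{"grip":0,"dx":0,"dy":-0.5,"dz":0.03,"rx":0,"ry":0,"rz":0},{"grip":0,"dx":0,"dy":-0.5,"dz":0.03,"rx":0,"ry":0,"rz":0},{"grip":0,"dx":0,"dy":-0.5,"dz":0,"rx":0,"ry":0,"rz":0},{"grip":0,"dx":0,"dy":-0.5,"dz":0,"rx":0,"ry":0,"rz":0},{"grip":0,"dx":0,"dy":-0.5,"dz":0,"rx":0,"ry":0,"rz":0},{"grip":0,"dx":0,"dy":-0.4,"dz":0,"rx":0,"ry":0,"rz":0}]'; python3 go.py -.052 .0 .104
```

```text
time: 7.18
tool_pos: [0.4989, 0.0814, 0.1076]
ee_rot: [3.071, 0.009, 3.06]
wrist_force: [0.7, 9.9, 0.9]
width: 0.0002
local [-0.053   0.0506  0.1076] w 0.00018063213524256093 rot [3.071 0.009 3.06 ]
tgt [0.4952 0.0309 0.104 ] d units [-0.02 -2.03 -0.  ] rot units [0.81 0.1  0.14] F [0.7 9.9 0.9] t 7.17
```

```bash
python3 -m inch '[{"grip":0,"dx":0,"dy":-0.4,"dz":0.05,"rx":0.4,"ry":0.1,"rz":0.1},{"grip":0,"dx":0,"dy":-0.4,"dz":0.05,"rx":0.4,"ry":0,"rz":0},{"grip":0,"dx":0,"dy":-0.4,"dz":0.03,"rx":0.3,"ry":0,"rz":0},{"grip":0,"dx":0,"dy":-0.4,"dz":0,"rx":0.2,"ry":0,"rz":0}]'; python3 go.py -.052 -.008 .104
cat > meas.py <<'E'
from h import *
import sys
q=np.load('q.npy'); pt=snap('top',sys.argv[1])
f=pt['frame'].astype(int); R,G,B=f[...,0],f[...,1],f[...,2]
m=(R>G+35)&(R>B+35); n,l,st,c=cv2.connectedComponentsWithStats(m.astype(np.uint8))
m2=(G>R+35)&(G>B+35); n2,l2,st2,c2=cv2.connectedComponentsWithStats(m2.astype(np.uint8))
def lo(P):
    p=P-[q[0],q[1],0]; co,s=np.cos(q[2]),np.sin(q[2]); return np.round([co*p[0]+s*p[1],-s*p[0]+co*p[1]],4)
for i in range(1,n): print('red',st[i,:5],lo(atz(pt,c[i],.135)))
for i in range(1,n2): print('green',st2[i,:5],lo(atz(pt,c2[i],.131)))
E
python3 meas.py t3; python3 c.py t3 200 140 440 320 3.2
```

```text
time: 7.68
tool_pos: [0.4962, 0.055, 0.1065]
ee_rot: [-3.13, 0.003, 3.055]
wrist_force: [1.3, 8.8, -5.2]
width: 0.0003
local [-0.0532  0.0242  0.1065] w 0.00033571814255644846 rot [-3.130e+00  3.000e-03  3.055e+00]
tgt [0.4944 0.0229 0.104 ] d units [-0.04 -1.29  0.11] rot units [-0.13  0.03  0.08] F [ 1.3  8.8 -5.2] t 7.67
red [ 89 179   1   1   1] [0.0005 0.4316]
red [ 91 179   1   1   1] [0.0013 0.4272]
red [317 185   2   8  10] [ 0.0721 -0.0784]
red [305 249   3   9  15] [-0.0732 -0.078 ]
red [464 248   9   3  10] [-1.000e-04 -4.234e-01]
red [361 279  12  13 122] [-0.1161 -0.2162]
red [355 304   6  10  52] [-0.1683 -0.2043]
red [380 307  21  11 159] [-0.1629 -0.2731]
green [312 218  28  11 181] [-0.0006 -0.1093]
green [392 286  11  10  90] [-0.1162 -0.2831]
green [387 317  12   6  55] [-0.1781 -0.2812]
```

View pics/t3c.png

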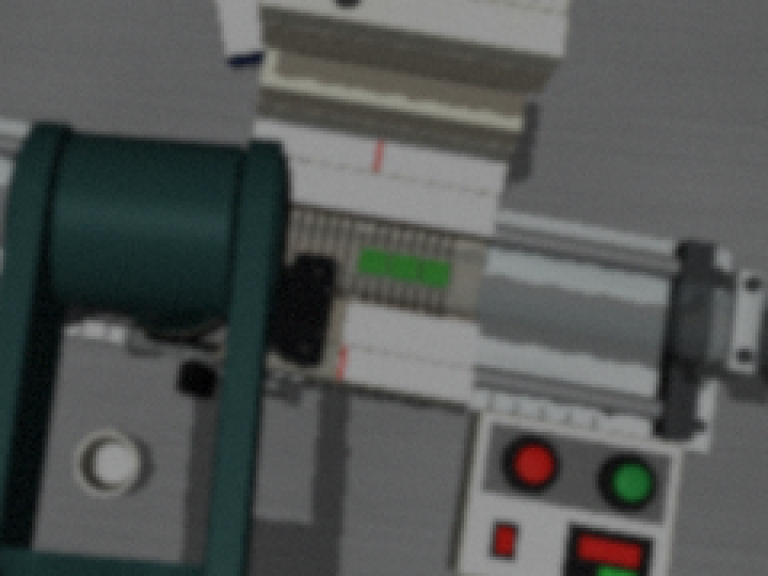

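The top view puts the chamber marks at about local y -0.078 and the green blocks at about -0.110, so about 32 mm remain.

```bash
python3 -m inch '[{"grip":0,"dx":0,"dy":-0.4,"dz":0.1,"rx":0,"ry":0,"rz":0},{"grip":0,"dx":0,"dy":-0.4,"dz":0.05,"rx":0.15,"ry":0,"rz":0},{"grip":0,"dx":0,"dy":-0.4,"dz":0,"rx":0.15,"ry":0,"rz":0},{"grip":0,"dx":0,"dy":-0.15,"dz":0,"rx":0,"ry":0,"rz":0}]'; python3 go.py -.052 -.0075 .104; python3 meas.py t4|head -8
```

```text
time: 8.22
tool_pos: [0.4947, 0.0334, 0.1061]
ee_rot: [-3.133, 0.008, 3.059]
wrist_force: [1.8, 6.7, -0.6]
width: 0.0006
local [-0.0527  0.0025  0.1061] w 0.0005904224839906721 rot [-3.133  0.008  3.059]
tgt [0.4945 0.0234 0.104 ] d units [-0.02 -0.4   0.09] rot units [-0.09  0.09  0.12] F [ 1.8  6.7 -0.6] t 8.22
red [ 94 180   1   1   1] [3.000e-04 4.199e-01]
red [327 186   2   9  11] [ 0.0738 -0.1003]
red [464 248   9   2   9] [ 3.000e-04 -4.225e-01]
red [315 251   3   8  14] [-0.0721 -0.0998]
red [361 279  12  13 124] [-0.1162 -0.216 ]
red [355 304   6  10  52] [-0.1683 -0.2043]
red [380 307  21  11 158] [-0.1629 -0.2728]
green [313 218  27  11 168] [-0.0002 -0.111 ]
```

```bash
python3 -m inch '[{"grip":0,"dx":0,"dy":-0.25,"dz":0.05,"rx":0,"ry":0,"rz":0},{"grip":0,"dx":0,"dy":-0.25,"dz":0.03,"rx":0,"ry":0,"rz":0}]'; python3 go.py -.052 -.0075 .104; python3 meas.py t5|grep -E '0.07|green'; python3 meas.py t5|grep -E '0.07|green'
```

```text
time: 8.52
tool_pos: [0.4942, 0.0278, 0.1062]
ee_rot: [3.133, 0.01, 3.06]
wrist_force: [-0.1, 9.4, 2.3]
width: 0.0002
local [-0.0527 -0.0031  0.1062] w 0.00019950964345621854 rot [3.133 0.01  3.06 ]
tgt [0.4945 0.0234 0.104 ] d units [-0.02 -0.18  0.09] rot units [0.1  0.11 0.14] F [-0.1  9.4  2.3] t 8.53
red [329 187   3   8  12] [ 0.0732 -0.1056]
red [471 249   2   1   2] [ 0.0007 -0.4301]
green [314 218  26  11 154] [ 0.0002 -0.113 ]
green [392 286  11  10  89] [-0.1162 -0.283 ]
green [387 317  12   6  54] [-0.178  -0.2812]
red [330 187   2   8  10] [ 0.0741 -0.107 ]
green [314 218  26  11 154] [ 1.000e-04 -1.131e-01]
green [392 286  11  10  88] [-0.1162 -0.2829]
green [387 317  12   6  55] [-0.1781 -0.2812]
```

```bash
python3 -m inch '[{"grip":0,"dx":0,"dy":-0.22,"dz":0.05,"rx":0,"ry":0,"rz":0},{"grip":0,"dx":0,"dy":-0.05,"dz":0,"rx":0,"ry":0,"rz":0}]'; python3 go.py -.052 -.0075 .104; python3 meas.py t6|grep -E '0.07|green'; python3 c.py t6 200 140 440 320 3.2
```

```text
time: 8.88
tool_pos: [0.4939, 0.025, 0.1066]
ee_rot: [3.123, 0.011, 3.061]
wrist_force: [0.7, 1.4, -0.9]
width: 0.0004
local [-0.0527 -0.0059  0.1066] w 0.00042610317099325053 rot [3.123 0.011 3.061]
tgt [0.4945 0.0234 0.104 ] d units [-0.03 -0.07  0.1 ] rot units [0.21 0.13 0.15] F [ 0.7  1.4 -0.9] t 8.88
red [331 187   2   8  11] [ 0.0744 -0.1093]
red [465 248   3   1   3] [ 0.0007 -0.4181]
green [318 219  22  10 132] [-1.000e-04 -1.172e-01]
green [392 286  11  10  88] [-0.116  -0.2829]
green [387 317  12   6  55] [-0.1781 -0.2812]
```

View pics/t6c.png

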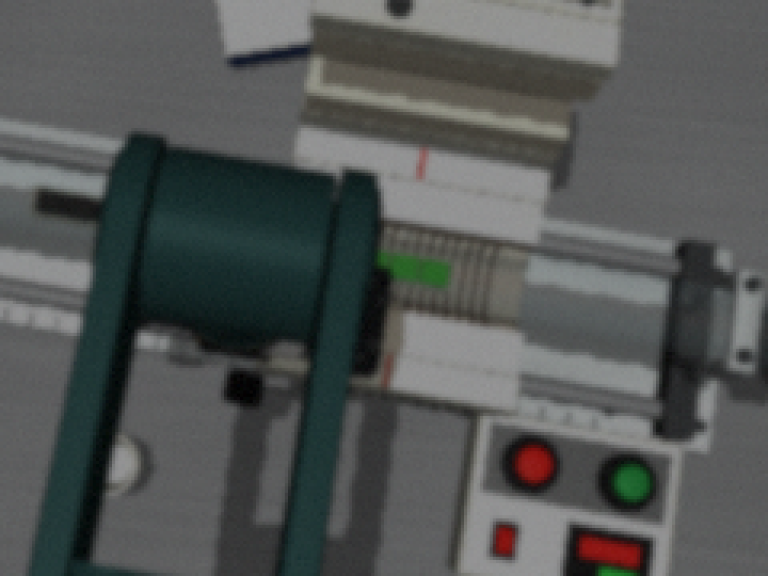

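The chamber is within about 1–2 mm of the sample, with the gripper hiding part of the green. I'll back off and check it unobstructed.

```bash
python3 -m inch '[{"grip":0,"dx":0,"dy":0.4,"dz":0,"rx":0.2,"ry":0.1,"rz":0.1},{"grip":0,"dx":0,"dy":0.8,"dz":0,"rx":0,"ry":0,"rz":0},{"grip":0,"dx":0,"dy":0.3,"dz":-0.8,"rx":0,"ry":0,"rz":0},{"grip":0,"dx":0,"dy":0.3,"dz":-1,"rx":0,"ry":0,"rz":0},{"grip":0,"dx":0,"dy":0.5,"dz":-1,"rx":0,"ry":0,"rz":0},{"grip":0,"dx":0,"dy":1,"dz":-1,"rx":0,"ry":0,"rz":0},{"grip":1,"dx":0,"dy":1,"dz":-1,"rx":0,"ry":0,"rz":0},{"grip":1,"dx":0,"dy":0.5,"dz":-1,"rx":0,"ry":0,"rz":0}]'; python3 go.py -.052 .1 .22;  python3 meas.py t7|grep -E '0.07|green'
python3 -c "
from h import *
snap('side','s7')"; python3 c.py t7 200 140 440 320 3.2;python3 c.py s7 190 110 400 350 2.4
```

```text
time: 9.93
tool_pos: [0.5039, 0.1411, 0.2531]
ee_rot: [-3.131, -0.001, 3.045]
wrist_force: [-0.7, -0.5, 0.5]
width: 0.0171
local [-0.0537  0.1106  0.2531] w 0.017093639937607263 rot [-3.131e+00 -1.000e-03  3.045e+00]
tgt [0.5045 0.1304 0.22  ] d units [-0.07 -0.41  1.33] rot units [-0.12 -0.01 -0.03] F [-0.7 -0.5  0.5] t 9.93
red [331 187   2   9  13] [ 0.0739 -0.1092]
red [320 251   2   9  13] [-0.0724 -0.1092]
green [312 218  28  12 199] [-0.0006 -0.1093]
green [392 285  11  12  99] [-0.1159 -0.2831]
green [387 317  13   7  63] [-0.178  -0.2817]
```

View pics/t7c.png

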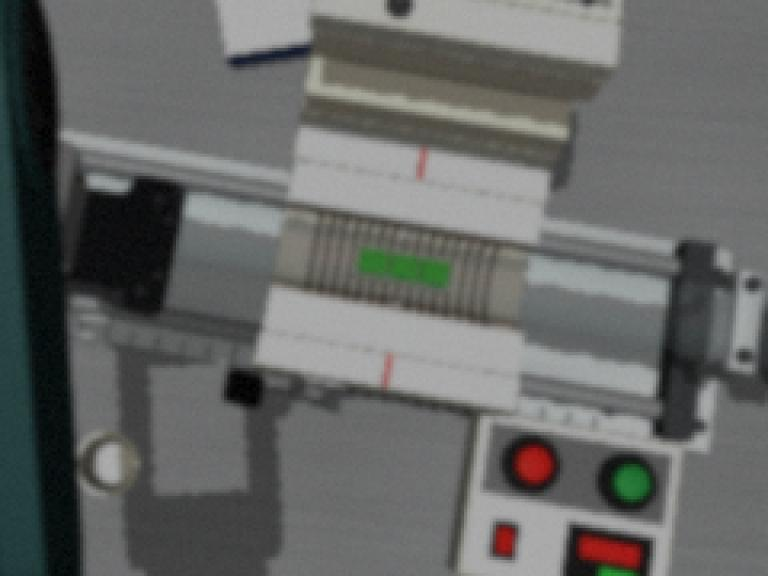

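View pics/s7c.png

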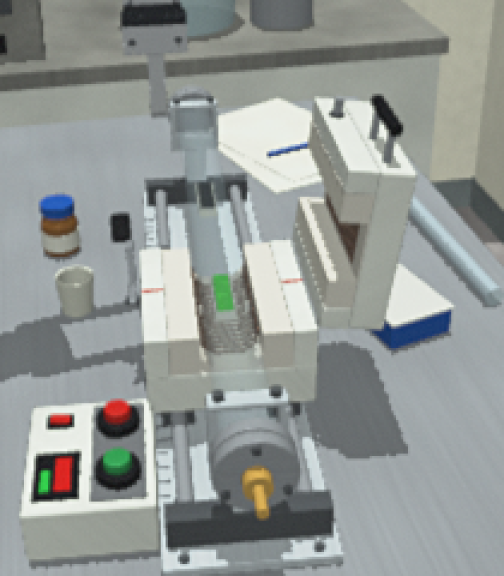

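The chamber marks line up with the middle of the green blocks (-0.1092 against -0.1093). Next I locate the handle.

```bash
cat > hand.py <<'E'
from h import *
from fitq import W
from scipy.optimize import least_squares
q=np.load('q.npy'); q[3]=-.1092; np.save('q.npy',q)
pt=snap('top'); ps=snap('side')
obs=[]
for p in (pt,ps):
    r=spotter.place_of(p,'lid_handle'); print([(x['pixel'],round(x['score'],2)) for x in r[:2]]); obs.append(r[0]['pixel'])
X=least_squares(lambda X:np.r_[proj(pt,X)-obs[0],proj(ps,X)-obs[1]],[.7,-.15,.33]); print('tri',X.x,X.cost)
def H(th): return W(q,(.085-.205*np.cos(th)+.04*np.sin(th), q[3]-.041, .135+.205*np.sin(th)+.04*np.cos(th)))
f=least_squares(lambda t:np.r_[proj(pt,H(t[0]))-obs[0],proj(ps,H(t[0]))-obs[1]],[1.6]); print('th',f.x,f.fun,H(f.x[0]))
E
python3 hand.py
```

```text
[([396.2, 291.0], 0.25)]
[([351.9, 160.1], 0.97), ([239.2, 280.2], 0.37)]
tri [ 0.50992361 -0.20469063  0.33200525] 4959.149045959622
th [0.86369471] [-38.95171134 -70.00610649 -77.52868114   8.30283147] [ 0.5152018  -0.12189058  0.31683615]
```

```bash
python3 c.py t7 280 80 440 200 4.5
python3 - <<'E'
from h import *
from fitq import W
q=np.load('q.npy'); pt=snap('top'); ps=snap('side')
for th in (1.6,1.65,1.7,1.75,1.8): 
    X=W(q,(.085-.205*np.cos(th)+.04*np.sin(th), q[3]-.041, .135+.205*np.sin(th)+.04*np.cos(th))); print(th,X.round(4),proj(pt,X).round(1),proj(ps,X).round(1))
E
```

```text
1.6 [ 0.6633 -0.1358  0.3387] [371.7 137.7] [341.8 155.2]
1.65 [ 0.6734 -0.1368  0.3362] [372.2 133. ] [346.3 156.1]
1.7 [ 0.6833 -0.1377  0.3331] [372.6 128.4] [350.7 157.1]
1.75 [ 0.6931 -0.1386  0.3296] [373.  124.2] [355.  158.4]
1.8 [ 0.7027 -0.1395  0.3256] [373.2 120.1] [359.1 159.8]
```

View pics/t7c.png

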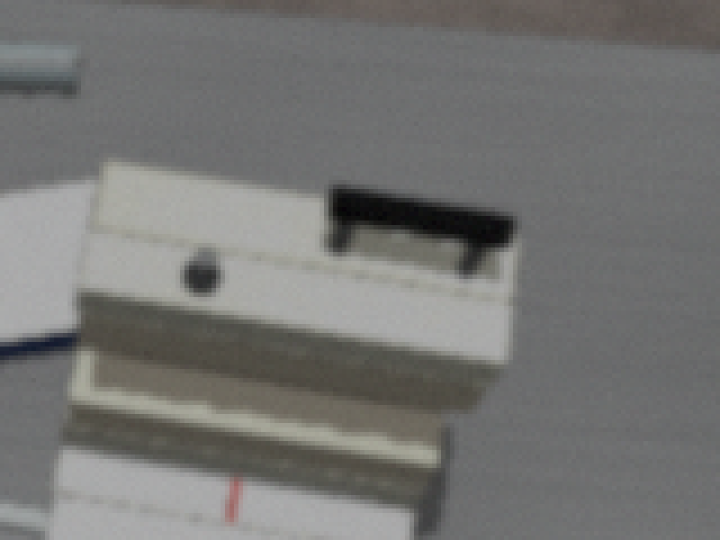

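```bash
python3 -c "
from h import *
print(robot.get_obs()['joint_positions'].round(3))"; python3 go.py .153 -.150 .327 90 25;python3 go.py .153 -.150 .327 -90 25
```

```text
[ 0.169  0.027  1.373 -0.009  1.748 -1.306]
local [-0.0542  0.1094  0.2507] w 0.04882518773735338 rot [-3.131 -0.004  3.044]
tgt [ 0.6852 -0.1377  0.327 ] d units [ -8.32 -10.37  -2.98] rot units [  3.86  -4.05 -17.7 ] F [ 0.6 -0.4  0. ] t 10.32
local [-0.0542  0.1094  0.2507] w 0.04882518773735338 rot [-3.131 -0.004  3.044]
tgt [ 0.6852 -0.1377  0.327 ] d units [ -8.32 -10.37  -2.98] rot units [-4.05 -3.86 17.66] F [ 0.6 -0.4  0. ] t 10.32
```

```bash
python3 -m inch '[{"grip":0.5,"dx":0,"dy":0,"dz":-0.6,"rx":0,"ry":0,"rz":1},{"grip":0.5,"dx":0,"dy":0,"dz":-0.6,"rx":0,"ry":0,"rz":1},{"grip":0.5,"dx":0,"dy":0,"dz":-0.6,"rx":0,"ry":0,"rz":1},{"grip":0.5,"dx":0,"dy":0,"dz":-0.6,"rx":0,"ry":0,"rz":1},{"grip":0.5,"dx":0,"dy":0,"dz":-0.6,"rx":0,"ry":0,"rz":1},{"grip":0.5,"dx":0,"dy":0,"dz":-0.6,"rx":0,"ry":0,"rz":1},{"grip":0.5,"dx":0,"dy":0,"dz":-0.6,"rx":0,"ry":0,"rz":1},{"grip":0.5,"dx":0,"dy":0,"dz":-0.6,"rx":0,"ry":0,"rz":1},{"grip":0.5,"dx":0,"dy":0,"dz":-0.6,"rx":0,"ry":0,"rz":1},{"grip":0.5,"dx":0,"dy":0,"dz":-0.6,"rx":0,"ry":0,"rz":1},{"grip":0.5,"dx":0,"dy":0,"dz":-0.6,"rx":0,"ry":0,"rz":1},{"grip":0.5,"dx":0,"dy":0,"dz":0,"rx":0,"ry":0,"rz":1}]';python3 go.py .09 -.150 .42 -90 25
```

```text
time: 11.82
tool_pos: [0.5034, 0.1347, 0.4071]
ee_rot: [-3.109, 0.004, 1.951]
wrist_force: [0.0, 0.9, -0.0]
width: 0.047
local [-0.0536  0.1041  0.4071] w 0.04696978305379525 rot [-3.109  0.004  1.951]
tgt [ 0.6225 -0.1318  0.42  ] d units [-11.67   0.45  -0.48] rot units [-5.26 -1.05  5.38] F [ 0.   0.9 -0. ] t 11.82
```

```bash
python3 -m inch '[{"grip":0.5,"dx":0,"dy":0,"dz":0,"rx":0,"ry":0,"rz":1},{"grip":0.5,"dx":0,"dy":0,"dz":0,"rx":0,"ry":0,"rz":1},{"grip":0.5,"dx":0,"dy":0,"dz":0,"rx":0,"ry":0,"rz":1},{"grip":0.5,"dx":0,"dy":0,"dz":0,"rx":0,"ry":0,"rz":1},{"grip":0.5,"dx":0,"dy":0,"dz":0,"rx":0,"ry":0,"rz":1},{"grip":0.5,"dx":0,"dy":0,"dz":0,"rx":0,"ry":0,"rz":0.4},{"grip":0.5,"dx":0,"dy":0,"dz":0,"rx":-1,"ry":0,"rz":0},{"grip":0.5,"dx":0,"dy":0,"dz":0,"rx":-1,"ry":0,"rz":0},{"grip":0.5,"dx":0,"dy":0,"dz":0,"rx":-1,"ry":0,"rz":0},{"grip":0.5,"dx":0,"dy":0,"dz":0,"rx":-1,"ry":0,"rz":0},{"grip":0.5,"dx":0,"dy":0,"dz":0,"rx":-1,"ry":0,"rz":0}]';python3 go.py .115 -.150 .41 -90 25
```

```text
time: 13.2
tool_pos: [0.5048, 0.1276, 0.3942]
ee_rot: [2.739, 0.028, 1.453]
wrist_force: [-0.1, 0.0, 0.2]
width: 0.0472
local [-0.0515  0.0973  0.3942] w 0.04716197408981496 rot [2.739 0.028 1.453]
tgt [ 0.6474 -0.1341  0.41  ] d units [-9.74  6.49  2.37] rot units [-0.39  0.4  -0.13] F [-0.1  0.   0.2] t 13.2
```

```bash
python3 -m inch '[{"grip":0.5,"dx":-1,"dy":0.65,"dz":0,"rx":-0.2,"ry":0.2,"rz":0},{"grip":0.5,"dx":-1,"dy":0.65,"dz":0.1,"rx":-0.2,"ry":0.2,"rz":0},{"grip":0.5,"dx":-1,"dy":0.65,"dz":0.25,"rx":0,"ry":0,"rz":0},{"grip":0.5,"dx":-1,"dy":0.65,"dz":0.25,"rx":0,"ry":0,"rz":0},{"grip":0.5,"dx":-1,"dy":0.65,"dz":0.25,"rx":0,"ry":0,"rz":0},{"grip":0.5,"dx":-1,"dy":0.65,"dz":0.25,"rx":0,"ry":0,"rz":0},{"grip":0.5,"dx":-1,"dy":0.65,"dz":0.25,"rx":0,"ry":0,"rz":0},{"grip":0.5,"dx":-0.8,"dy":0.65,"dz":0.25,"rx":0,"ry":0,"rz":0}]';python3 go.py .115 -.150 .41 -90 25
```

```text
time: 14.2
tool_pos: [0.6167, -0.0885, 0.4033]
ee_rot: [2.715, -0.003, 1.467]
wrist_force: [0.2, 0.5, 0.7]
width: 0.0467
local [ 0.0801 -0.1074  0.4033] w 0.046685811951743185 rot [ 2.715 -0.003  1.467]
tgt [ 0.6474 -0.1341  0.41  ] d units [-1.69  1.4   0.33] rot units [-0.11  0.01 -0.12] F [0.2 0.5 0.7] t 14.2
```

```bash
python3 -m inch '[{"grip":0.5,"dx":-0.9,"dy":0.7,"dz":0.1,"rx":-0.1,"ry":0,"rz":-0.1},{"grip":0.5,"dx":-0.6,"dy":0.6,"dz":0.1,"rx":0,"ry":0,"rz":0},{"grip":0.5,"dx":-0.1,"dy":0.1,"dz":0.1,"rx":0,"ry":0,"rz":0}]';python3 go.py .153 -.150 .327 -90 25
python3 - <<'E'
from h import *
for n in('side','top','wrist'):
    p=snap(n,n+'8'); print(n,[(x['pixel'],round(x['score'],2)) for x in spotter.place_of(p,'lid_handle')[:2]])
E
python3 c.py side8 260 80 420 220 4; python3 c.py top8 280 60 440 200 4
```

```text
time: 14.58
tool_pos: [0.6475, -0.1368, 0.4058]
ee_rot: [2.714, -0.001, 1.47]
wrist_force: [-0.6, -0.6, -0.3]
width: 0.0466
local [ 0.1154 -0.1526  0.4058] w 0.04657369948973924 rot [ 2.714e+00 -1.000e-03  1.470e+00]
tgt [ 0.6852 -0.1377  0.327 ] d units [0.11 0.06 3.49] rot units [-0.1   0.03 -0.07] F [-0.6 -0.6 -0.3] t 14.57
side [([347.1, 157.6], 0.96)]
top [([372.2, 125.2], 0.96), ([327.0, 223.6], 0.68)]
wrist [([285.2, 219.7], 0.65)]
```

View pics/side8c.png

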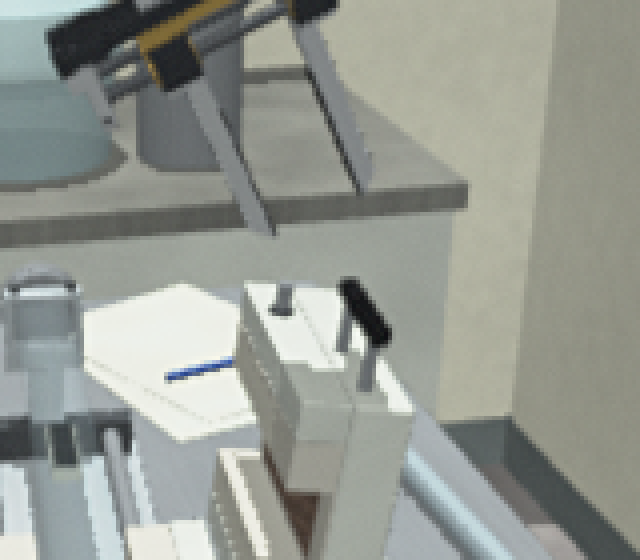

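View pics/wrist8.png

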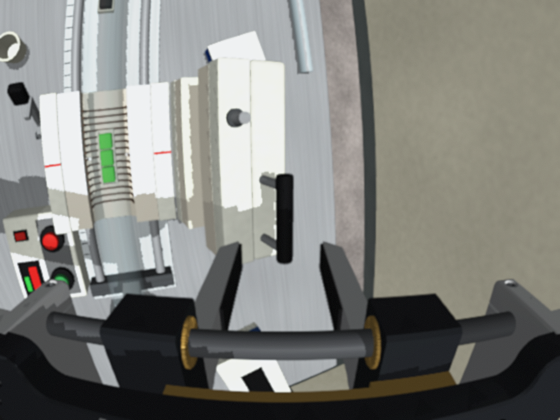

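Both views show the fingers straddling the handle (side about 351,158), and the wrist view has the bar between the fingers. Advancing.

```bash
python3 -m inch '[{"grip":0.5,"dx":0.1,"dy":0.05,"dz":0.7,"rx":-0.1,"ry":0,"rz":0},{"grip":0.5,"dx":0,"dy":0,"dz":0.8,"rx":0,"ry":0,"rz":0},{"grip":0.5,"dx":0,"dy":0,"dz":0.8,"rx":0,"ry":0,"rz":0},{"grip":0.5,"dx":0,"dy":0,"dz":0.6,"rx":0,"ry":0,"rz":0},{"grip":0.5,"dx":0,"dy":0,"dz":0.1,"rx":0,"ry":0,"rz":0}]';python3 go.py .153 -.150 .327 -90 25
python3 - <<'E'
from h import *
for n in('side','wrist'): p=snap(n,n+'9')
E
python3 c.py side9 260 80 420 220 4
```

```text
time: 15.5
tool_pos: [0.6809, -0.1329, 0.3385]
ee_rot: [2.701, 0.0, 1.476]
wrist_force: [-0.4, -0.7, 0.8]
width: 0.0472
local [ 0.1483 -0.1457  0.3385] w 0.047177824689807316 rot [2.701 0.    1.476]
tgt [ 0.6852 -0.1377  0.327 ] d units [-0.17 -0.02  0.5 ] rot units [ 0.05  0.01 -0.01] F [-0.4 -0.7  0.8] t 15.5
```

View pics/side9c.png

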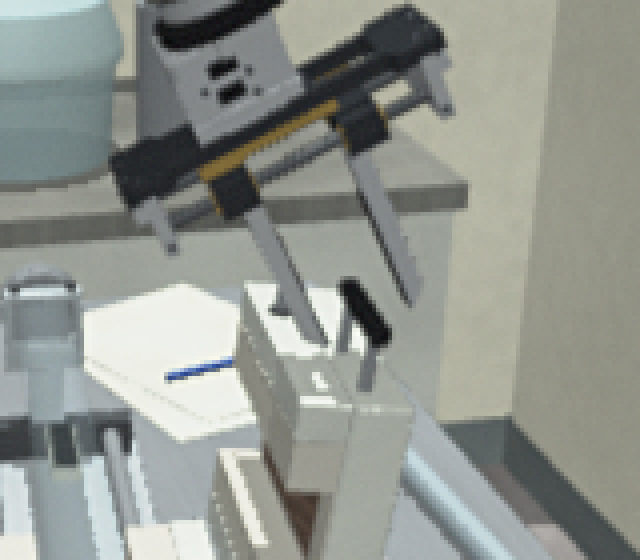

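View pics/wrist9.png

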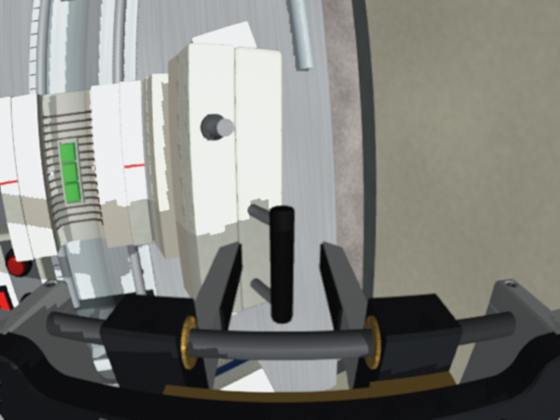

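```bash
python3 -m inch '[{"grip":0.5,"dx":-0.17,"dy":0,"dz":0.45,"rx":0,"ry":0,"rz":0},{"grip":0.5,"dx":0,"dy":0,"dz":0.05,"rx":0,"ry":0,"rz":0}]';python3 go.py .153 -.150 .327 -90 25; python3 -m inch '[{"grip":0,"dx":0,"dy":0,"dz":0,"rx":0,"ry":0,"rz":0},{"grip":0,"dx":0,"dy":0,"dz":0,"rx":0,"ry":0,"rz":0},{"grip":0,"dx":0,"dy":0,"dz":0,"rx":0,"ry":0,"rz":0}]'; python3 go.py .153 -.150 .327 -90 25
```

```text
time: 15.85
tool_pos: [0.6865, -0.1385, 0.3299]
ee_rot: [2.696, 0.001, 1.476]
wrist_force: [-0.1, 0.6, -0.0]
width: 0.0471
local [ 0.1543 -0.1507  0.3299] w 0.047107083692810844 rot [2.696e+00 1.000e-03 1.476e+00]
tgt [ 0.6852 -0.1377  0.327 ] d units [ 0.03 -0.1   0.08] rot units [ 0.11  0.02 -0.01] F [-0.1  0.6 -0. ] t 15.85
time: 16.23
tool_pos: [0.6866, -0.1387, 0.3312]
ee_rot: [2.694, 0.002, 1.475]
wrist_force: [0.4, -0.5, -1.0]
width: 0.0206
local [ 0.1545 -0.1509  0.3312] w 0.02062405102294162 rot [2.694e+00 2.000e-03 1.475e+00]
tgt [ 0.6852 -0.1377  0.327 ] d units [ 0.04 -0.13  0.13] rot units [ 0.13  0.03 -0.01] F [ 0.4 -0.5 -1. ] t 16.23
```

```bash
python3 -m inch '[{"grip":0,"dx":0,"dy":0,"dz":0,"rx":0,"ry":0,"rz":0},{"grip":0,"dx":0,"dy":0,"dz":0,"rx":0,"ry":0,"rz":0}]'
cat > arc.py <<'E'
# lid angle from current grasp, and deltas toward successive lid angles
from h import *
import sys
q=np.load('q.npy'); o=robot.get_obs(); R=Rn.from_euler('xyz',o['ee_rot']).as_matrix()
p=np.array(o['tool_pos'])-.005*R[:,2]; d=p-[q[0],q[1],0]; c,s=np.cos(q[2]),np.sin(q[2]); l=np.array([c*d[0]+s*d[1],-s*d[0]+c*d[1],d[2]])
v=l[[0,2]]-[.085,.135]; r=np.hypot(*v); ang=np.arctan2(v[1],-v[0]); th=ang-np.arctan2(.04,.205)
a=np.degrees(np.arctan2(R[2,1]*0+np.dot(R[:,2],[c,s,0]),-R[2,2]))
print('th',round(th,4),'r',round(r,4),'y',round(l[1]-q[3],4),'z',round(l[2],4),'tilt',a.round(1),'w',round(o['width'],4),'F',o['wrist_force'].round(1),'t',o['time'])
for t2 in [float(x) for x in sys.argv[1:]]:
    A=t2+np.arctan2(.04,.205); n=np.array([.085-.2089*np.cos(A),l[1],.135+.2089*np.sin(A)])
    D=n-l; Dw=np.array([c*D[0]-s*D[1],s*D[0]+c*D[1],D[2]]); print(t2,np.round(R.T@Dw/.025,2))
E
python3 arc.py 1.6 1.5 1.4 1.3 1.2 1.1 1.0
```

```text
time: 16.48
tool_pos: [0.6856, -0.1386, 0.3304]
ee_rot: [2.697, 0.002, 1.475]
wrist_force: [-0.0, 0.2, 0.2]
width: 0.0135
th 1.6986 r 0.2106 y -0.0417 z 0.3349 tilt 25.5 w 0.0135 F [-0.   0.2  0.2] t 16.475
1.6 [-0.   -0.67 -0.49]
1.5 [-0.   -1.35 -0.97]
1.4 [-0.   -2.08 -1.39]
1.3 [-0.01 -2.84 -1.72]
1.2 [-0.01 -3.63 -1.98]
1.1 [-0.01 -4.45 -2.16]
1.0 [-0.01 -5.28 -2.26]
```

```bash
python3 -m inch '[{"grip":0,"dx":0,"dy":-0.34,"dz":-0.25,"rx":0,"ry":0,"rz":0},{"grip":0,"dx":0,"dy":-0.34,"dz":-0.25,"rx":0,"ry":0,"rz":0},{"grip":0,"dx":0,"dy":-0.34,"dz":-0.24,"rx":0,"ry":0,"rz":0},{"grip":0,"dx":0,"dy":-0.34,"dz":-0.24,"rx":0,"ry":0,"rz":0}]';python3 arc.py 1.5 1.4 1.3 1.2 1.1 1.0
```

```text
time: 16.98
tool_pos: [0.6518, -0.1354, 0.3395]
ee_rot: [2.676, 0.002, 1.475]
wrist_force: [5.9, -1.8, -3.5]
width: 0.0136
th 1.5312 r 0.2115 y -0.0417 z 0.344 tilt 26.7 w 0.0136 F [ 5.9 -1.8 -3.5] t 16.975
1.5 [-0.   -0.27 -0.06]
1.4 [-0.   -0.99 -0.49]
1.3 [-0.   -1.75 -0.85]
1.2 [-0.   -2.54 -1.12]
1.1 [-0.01 -3.35 -1.32]
1.0 [-0.01 -4.18 -1.43]
```

```bash
python3 -m inch '[{"grip":0,"dx":0,"dy":-0.42,"dz":-0.2,"rx":0.1,"ry":0,"rz":0},{"grip":0,"dx":0,"dy":-0.42,"dz":-0.2,"rx":0.1,"ry":0,"rz":0},{"grip":0,"dx":0,"dy":-0.42,"dz":-0.18,"rx":0.1,"ry":0,"rz":0},{"grip":0,"dx":0,"dy":-0.42,"dz":-0.16,"rx":0.1,"ry":0,"rz":0},{"grip":0,"dx":0,"dy":-0.42,"dz":-0.14,"rx":0.1,"ry":0,"rz":0},{"grip":0,"dx":0,"dy":-0.42,"dz":-0.13,"rx":0.1,"ry":0,"rz":0}]';python3 arc.py 1.2 1.1 1.0 .9 .8 .7
```

```text
time: 17.73
tool_pos: [0.5955, -0.1301, 0.3426]
ee_rot: [2.688, 0.003, 1.475]
wrist_force: [7.2, -0.3, -2.9]
width: 0.0135
th 1.2645 r 0.2135 y -0.0416 z 0.3471 tilt 26.0 w 0.0135 F [ 7.2 -0.3 -2.9] t 17.725
1.2 [-0.   -0.57  0.01]
1.1 [-0.   -1.39 -0.18]
1.0 [-0.   -2.22 -0.28]
0.9 [-0.   -3.05 -0.3 ]
0.8 [-0.   -3.89 -0.24]
0.7 [-0.   -4.71 -0.1 ]
```

```bash
python3 -m inch '[{"grip":0,"dx":0,"dy":-0.45,"dz":0.05,"rx":0.1,"ry":0,"rz":0},{"grip":0,"dx":0,"dy":-0.45,"dz":0,"rx":0.1,"ry":0,"rz":0},{"grip":0,"dx":0,"dy":-0.45,"dz":-0.02,"rx":0.1,"ry":0,"rz":0},{"grip":0,"dx":0,"dy":-0.45,"dz":-0.02,"rx":0.1,"ry":0,"rz":0},{"grip":0,"dx":0,"dy":-0.45,"dz":0,"rx":0.1,"ry":0,"rz":0},{"grip":0,"dx":0,"dy":-0.45,"dz":0,"rx":0.1,"ry":0,"rz":0}]';python3 arc.py 1 .9 .8 .7 .6 .5
```

```text
time: 18.48
tool_pos: [0.55, -0.1258, 0.3338]
ee_rot: [2.675, 0.009, 1.475]
wrist_force: [5.9, -0.9, 1.9]
width: 0.0129
th 1.0466 r 0.215 y -0.0416 z 0.3383 tilt 26.7 w 0.0129 F [ 5.9 -0.9  1.9] t 18.475
1.0 [ 0.   -0.42  0.2 ]
0.9 [ 0.   -1.25  0.17]
0.8 [ 0.01 -2.09  0.22]
0.7 [ 0.01 -2.91  0.35]
0.6 [ 0.01 -3.72  0.57]
0.5 [ 0.02 -4.5   0.86]
```

```bash
python3 -m inch '[{"grip":0,"dx":0,"dy":-0.5,"dz":0.15,"rx":0.15,"ry":0,"rz":0},{"grip":0,"dx":0,"dy":-0.5,"dz":0.1,"rx":0.1,"ry":0,"rz":0},{"grip":0,"dx":0,"dy":-0.5,"dz":0.1,"rx":0.1,"ry":0,"rz":0},{"grip":0,"dx":0,"dy":-0.5,"dz":0.1,"rx":0.1,"ry":0,"rz":0},{"grip":0,"dx":0,"dy":-0.5,"dz":0.1,"rx":0.1,"ry":0,"rz":0},{"grip":0,"dx":0,"dy":-0.5,"dz":0.12,"rx":0.1,"ry":0,"rz":0},{"grip":0,"dx":0,"dy":-0.5,"dz":0.14,"rx":0.1,"ry":0,"rz":0}]';python3 arc.py .7 .6 .5 .4 .3
python3 -c "
from h import *
snap('side','s10')"; python3 c.py s10 190 80 400 320 2.4
```

```text
time: 19.35
tool_pos: [0.4934, -0.1204, 0.3048]
ee_rot: [2.67, 0.018, 1.476]
wrist_force: [1.7, 1.1, 5.5]
width: 0.013
th 0.7486 r 0.2155 y -0.0415 z 0.3092 tilt 27.0 w 0.013 F [1.7 1.1 5.5] t 19.35
0.7 [ 0.01 -0.36  0.34]
0.6 [ 0.02 -1.17  0.55]
0.5 [ 0.03 -1.95  0.84]
0.4 [ 0.04 -2.7   1.21]
0.3 [ 0.05 -3.41  1.65]
```

View pics/s10c.png

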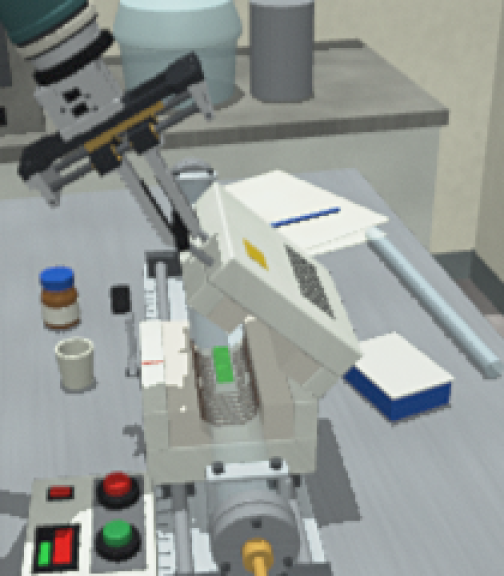

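The lid is coming down with the handle held in the fingertips (about 180,245 in the crop). Continuing, slower towards the end.

```bash
python3 -m inch '[{"grip":0,"dx":0,"dy":-0.45,"dz":0.25,"rx":0.1,"ry":-0.1,"rz":0},{"grip":0,"dx":0,"dy":-0.45,"dz":0.2,"rx":0.1,"ry":-0.05,"rz":0},{"grip":0,"dx":0,"dy":-0.45,"dz":0.2,"rx":0.1,"ry":0,"rz":0},{"grip":0,"dx":0,"dy":-0.45,"dz":0.2,"rx":0.1,"ry":0,"rz":0},{"grip":0,"dx":0,"dy":-0.45,"dz":0.22,"rx":0.1,"ry":0,"rz":0},{"grip":0,"dx":0,"dy":-0.45,"dz":0.25,"rx":0.1,"ry":0,"rz":0},{"grip":0,"dx":0,"dy":-0.45,"dz":0.25,"rx":0.1,"ry":0,"rz":0}]';python3 arc.py .4 .3 .2 .1 0
```

```text
time: 20.27
tool_pos: [0.4388, -0.1152, 0.2421]
ee_rot: [2.715, 0.031, 1.471]
wrist_force: [5.8, 1.8, 1.2]
width: 0.0133
th 0.3586 r 0.2131 y -0.0413 z 0.2466 tilt 24.5 w 0.0133 F [5.8 1.8 1.2] t 20.275
0.4 [-0.    0.38 -0.05]
0.3 [ 0.02 -0.3   0.42]
0.2 [ 0.04 -0.94  0.96]
0.1 [ 0.06 -1.52  1.56]
0.0 [ 0.08 -2.04  2.22]
```

```bash
python3 -m inch '[{"grip":0,"dx":0,"dy":-0.25,"dz":0.27,"rx":0,"ry":-0.1,"rz":0},{"grip":0,"dx":0,"dy":-0.25,"dz":0.27,"rx":0,"ry":-0.1,"rz":0},{"grip":0,"dx":0,"dy":-0.25,"dz":0.27,"rx":0,"ry":0,"rz":0},{"grip":0,"dx":0,"dy":-0.24,"dz":0.27,"rx":0,"ry":0,"rz":0},{"grip":0,"dx":0,"dy":-0.22,"dz":0.25,"rx":0,"ry":0,"rz":0}]';python3 arc.py .2 .1 0
```

```text
time: 20.9
tool_pos: [0.4185, -0.1133, 0.192]
ee_rot: [2.73, 0.043, 1.465]
wrist_force: [2.1, 3.3, 2.4]
width: 0.0131
th 0.1036 r 0.211 y -0.0413 z 0.1966 tilt 23.6 w 0.0131 F [2.1 3.3 2.4] t 20.9
0.2 [-0.03  0.62 -0.53]
0.1 [0.   0.05 0.08]
0.0 [ 0.04 -0.46  0.74]
```

```bash
python3 -m inch '[{"grip":0,"dx":0,"dy":-0.06,"dz":0.09,"rx":0,"ry":-0.05,"rz":0},{"grip":0,"dx":0,"dy":-0.06,"dz":0.09,"rx":0,"ry":-0.05,"rz":0},{"grip":0,"dx":0,"dy":-0.06,"dz":0.09,"rx":0,"ry":0,"rz":0},{"grip":0,"dx":0,"dy":-0.06,"dz":0.09,"rx":0,"ry":0,"rz":0},{"grip":0,"dx":0,"dy":-0.06,"dz":0.09,"rx":0,"ry":0,"rz":0},{"grip":0,"dx":0,"dy":-0.06,"dz":0.09,"rx":0,"ry":0,"rz":0}]';python3 arc.py 0
```

```text
time: 21.65
tool_pos: [0.4144, -0.113, 0.1737]
ee_rot: [2.733, 0.049, 1.462]
wrist_force: [-1.6, 3.6, 1.9]
width: 0.0131
th 0.0146 r 0.2105 y -0.0413 z 0.1783 tilt 23.4 w 0.0131 F [-1.6  3.6  1.9] t 21.65
0.0 [ 0.01 -0.02  0.14]
```

```bash
python3 -m inch '[{"grip":0,"dx":0,"dy":-0.03,"dz":0.07,"rx":0,"ry":0,"rz":0},{"grip":0,"dx":0,"dy":-0.03,"dz":0.07,"rx":0,"ry":0,"rz":0},{"grip":0,"dx":0,"dy":-0.03,"dz":0.07,"rx":0,"ry":0,"rz":0}]';python3 arc.py 0; python3 -m inch '[{"grip":0,"dx":0,"dy":-0.08,"dz":0.12,"rx":0,"ry":0,"rz":0},{"grip":0,"dx":0,"dy":-0.1,"dz":0.16,"rx":0,"ry":0,"rz":0}]';python3 arc.py 0
python3 -c "
from h import *
snap('side','s11')"; python3 c.py s11 190 110 400 350 2.4
```

```text
time: 22.02
tool_pos: [0.4144, -0.113, 0.1733]
ee_rot: [2.73, 0.05, 1.463]
wrist_force: [-6.5, 5.0, 11.7]
width: 0.0135
th 0.0125 r 0.2104 y -0.0413 z 0.1779 tilt 23.6 w 0.0135 F [-6.5  5.  11.7] t 22.025
0.0 [ 0.01 -0.01  0.12]
time: 22.28
tool_pos: [0.4144, -0.1131, 0.1731]
ee_rot: [2.722, 0.052, 1.464]
wrist_force: [-15.0, 9.7, 23.2]
width: 0.0133
th 0.0118 r 0.2103 y -0.0414 z 0.1777 tilt 24.0 w 0.0133 F [-15.    9.7  23.2] t 22.275
0.0 [ 0.01 -0.01  0.11]
```

View pics/s11c.png

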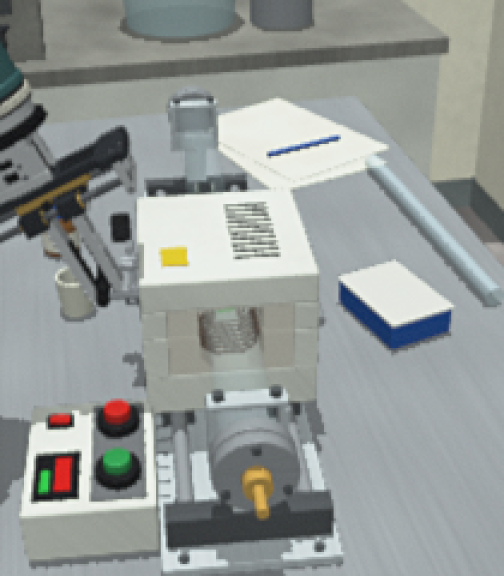

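```bash
python3 -m inch '[{"grip":0,"dx":0,"dy":0,"dz":0,"rx":0,"ry":0,"rz":0},{"grip":0.24,"dx":0,"dy":0,"dz":0,"rx":0,"ry":0,"rz":0},{"grip":0.24,"dx":0,"dy":0,"dz":0,"rx":0,"ry":0,"rz":0},{"grip":0.24,"dx":0,"dy":0,"dz":0,"rx":0,"ry":0,"rz":0}]';python3 arc.py 0
```

```text
time: 22.82
tool_pos: [0.4129, -0.115, 0.1712]
ee_rot: [2.726, 0.057, 1.463]
wrist_force: [0.8, -0.2, -0.5]
width: 0.0222
th 0.0014 r 0.2112 y -0.0435 z 0.1757 tilt 23.8 w 0.0222 F [ 0.8 -0.2 -0.5] t 22.825
0.0 [0.   0.07 0.06]
```

```bash
python3 -m inch '[{"grip":0.24,"dx":0,"dy":0,"dz":-0.4,"rx":0,"ry":0,"rz":0},{"grip":0.24,"dx":0,"dy":0,"dz":-0.6,"rx":0,"ry":0,"rz":0},{"grip":0.24,"dx":0,"dy":0,"dz":-0.8,"rx":0,"ry":0,"rz":0},{"grip":0.24,"dx":0,"dy":0,"dz":-1,"rx":0,"ry":0,"rz":0},{"grip":0.24,"dx":0,"dy":0,"dz":-1,"rx":0,"ry":0,"rz":0},{"grip":0,"dx":0,"dy":0,"dz":-1,"rx":0,"ry":0,"rz":0}]';python3 arc.py
python3 - <<'E'
from h import *
for n in('side','top'):
    p=snap(n,n+'12')
    for k in ('lid_front','latch_grip','latch_pivot','lid_handle'): print(n,k,[(x['pixel'],round(x['score'],2)) for x in spotter.place_of(p,k)[:2]])
from fitq import W
q=np.load('q.npy'); pt=snap('top');ps=snap('side');s=q[3]
for k,l in [('front',(-.085,s,.2)),('grip0',(-.104,s+.04+.013*np.cos(.55)+.08*np.sin(.55),.1+.08*np.cos(.55)-.013*np.sin(.55))),('grip.55',(-.104,s+.053,.18)),('handle',(-.12,s-.041,.175))]:
    X=W(q,l); print(k,l,proj(pt,X).round(1),proj(ps,X).round(1))
E
python3 c.py side12 190 110 400 350 2.4;python3 c.py top12 200 140 440 320 3.2
```

```text
time: 23.58
tool_pos: [0.3624, -0.1037, 0.2838]
ee_rot: [2.73, 0.058, 1.462]
wrist_force: [0.0, -0.3, 0.2]
width: 0.0158
th 0.3426 r 0.3007 y -0.0369 z 0.2884 tilt 23.6 w 0.0158 F [ 0.  -0.3  0.2] t 23.575
side lid_front []
side latch_grip [([241.9, 202.3], 0.49)]
side latch_pivot [([247.3, 237.2], 0.77)]
side lid_handle [([231.6, 225.5], 0.59)]
top lid_front [([321.1, 260.4], 0.82)]
top latch_grip [([279.1, 261.5], 0.48)]
top latch_pivot [([279.4, 213.7], 0.74), ([299.8, 261.5], 0.58)]
top lid_handle [([334.1, 277.0], 0.57)]
front (-0.085, np.float64(-0.1092), 0.2) [322.2 259. ] [246.8 208. ]
grip0 (-0.104, np.float64(-0.016302202898773703), np.float64(0.1614070277886619)) [275.4 261. ] [240.  204.3]
grip.55 (-0.104, np.float64(-0.05620000000000001), 0.18) [294.3 264. ] [239.5 205.3]
handle (-0.12, np.float64(-0.1502), 0.175) [338.1 280.4] [232.9 226.8]
```

View pics/side12c.png

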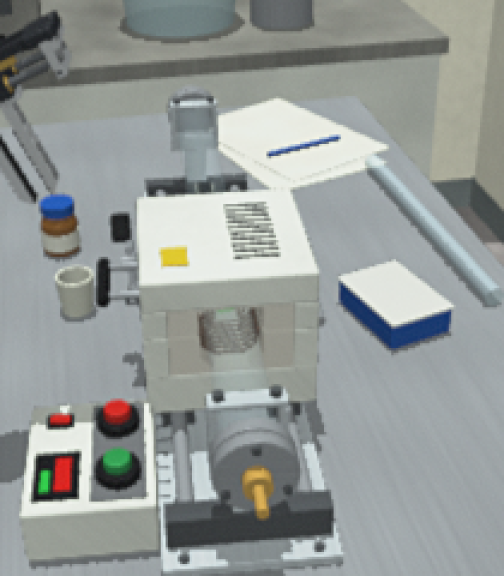

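View pics/top12c.png

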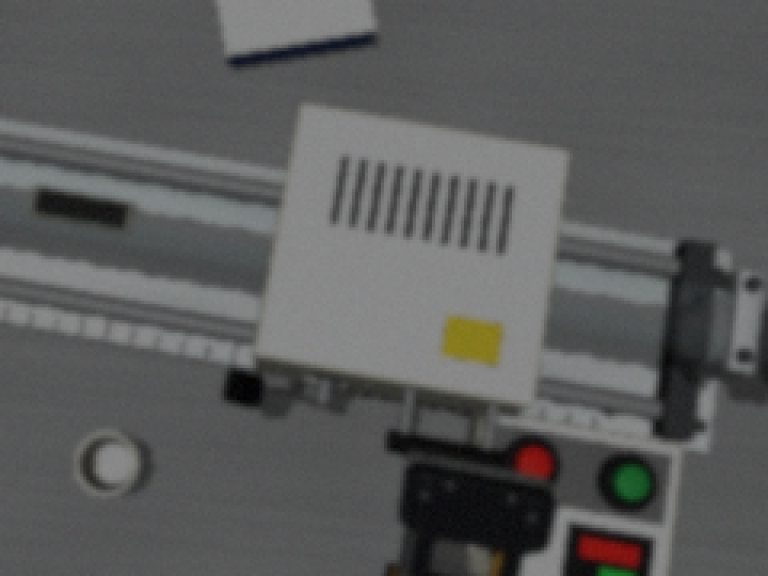

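Lid shut and level, with the furnace still in place. The latch grip at top (276,261) matches the predicted open position. Keeping this orientation, I'll push the grip from its +y side with closed fingers.

```bash
python3 go.py -.112 .035 .26 -90 24; python3 go.py -.112 .035 .173 -90 24
```

```text
local [-0.1711 -0.1462  0.2816] w 0.00046700218952232096 rot [2.732 0.056 1.463]
tgt [0.4387 0.0713 0.26  ] d units [7.32 1.89 1.31] rot units [-0.12  0.66  0.11] F [ 0.4 -0.6  0.5] t 24.18
local [-0.1711 -0.1462  0.2816] w 0.00046700218952232096 rot [2.732 0.056 1.463]
tgt [0.4387 0.0713 0.173 ] d units [7.51 0.51 4.5 ] rot units [-0.12  0.66  0.11] F [ 0.4 -0.6  0.5] t 24.18
```

```bash
python3 -m inch '[{"grip":0,"dx":1,"dy":0,"dz":0,"rx":0,"ry":0.3,"rz":0},{"grip":0,"dx":1,"dy":0.2,"dz":0,"rx":0,"ry":0.3,"rz":0},{"grip":0,"dx":1,"dy":0.3,"dz":0,"rx":0,"ry":0,"rz":0},{"grip":0,"dx":1,"dy":0.3,"dz":0.2,"rx":0,"ry":0,"rz":0},{"grip":0,"dx":1,"dy":0.3,"dz":0.2,"rx":0,"ry":0,"rz":0},{"grip":0,"dx":1,"dy":0.3,"dz":0.3,"rx":0,"ry":0,"rz":0},{"grip":0,"dx":1,"dy":0.3,"dz":0.3,"rx":0,"ry":0,"rz":0},{"grip":0,"dx":0.8,"dy":0,"dz":0,"rx":0,"ry":0,"rz":0}]'; python3 go.py -.112 .035 .173 -90 24
```

```text
time: 25.18
tool_pos: [0.4317, 0.091, 0.2699]
ee_rot: [2.735, 0.007, 1.48]
wrist_force: [-0.2, -0.1, 0.6]
width: 0.0007
local [-0.1208  0.0539  0.2699] w 0.0006981585698211355 rot [2.735 0.007 1.48 ]
tgt [0.4387 0.0713 0.173 ] d units [-0.73 -1.21  3.7 ] rot units [-0.14  0.06  0.06] F [-0.2 -0.1  0.6] t 25.18
```

```bash
python3 -m inch '[{"grip":0,"dx":0,"dy":-0.4,"dz":0.9,"rx":0,"ry":0,"rz":0},{"grip":0,"dx":-0.1,"dy":-0.4,"dz":0.9,"rx":0,"ry":0,"rz":0},{"grip":0,"dx":-0.1,"dy":-0.3,"dz":0.9,"rx":0,"ry":0,"rz":0},{"grip":0,"dx":-0.1,"dy":-0.1,"dz":0.7,"rx":0,"ry":0,"rz":0},{"grip":0,"dx":-0.1,"dy":0,"dz":0.1,"rx":0,"ry":0,"rz":0}]'; python3 go.py -.112 -.0375 .173 -90 24
python3 -c "
from h import *
snap('side','s13');snap('top','t13')"; python3 c.py s13 190 110 400 350 2.4;python3 c.py t13 200 140 440 320 3.2
```

```text
time: 25.8
tool_pos: [0.4379, 0.0825, 0.1738]
ee_rot: [2.738, 0.007, 1.486]
wrist_force: [0.0, -0.2, 0.9]
width: 0.0008
local [-0.1139  0.0461  0.1738] w 0.0008240863861562563 rot [2.738 0.007 1.486]
tgt [ 0.4319 -0.0009  0.173 ] d units [-3.34  0.02  0.07] rot units [-0.17  0.03  0.12] F [ 0.  -0.2  0.9] t 25.8
```

View pics/s13c.png

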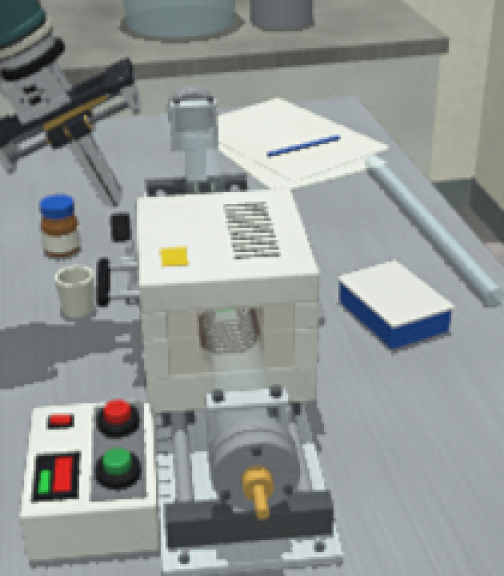

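View pics/t13c.png

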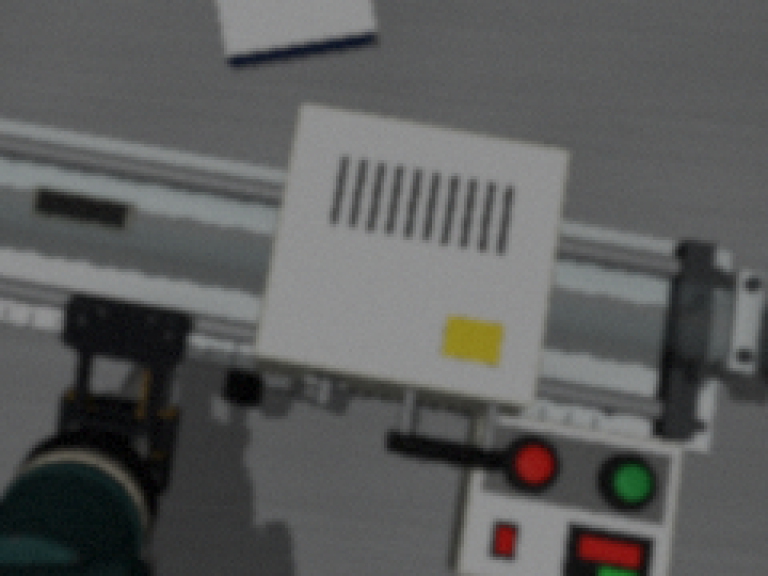

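```bash
python3 -m inch '[{"grip":0,"dx":-0.4,"dy":0,"dz":0,"rx":0,"ry":0,"rz":0},{"grip":0,"dx":-0.4,"dy":0,"dz":0,"rx":0,"ry":0,"rz":0},{"grip":0,"dx":-0.4,"dy":0,"dz":0,"rx":0,"ry":0,"rz":0},{"grip":0,"dx":-0.4,"dy":0,"dz":0,"rx":0,"ry":0,"rz":0},{"grip":0,"dx":-0.4,"dy":0,"dz":0,"rx":0,"ry":0,"rz":0}]'; python3 go.py -.112 -.041 .173 -90 24
```

```text
time: 26.52
tool_pos: [0.4365, 0.0316, 0.1812]
ee_rot: [2.725, 0.001, 1.488]
wrist_force: [0.4, 3.4, 2.8]
width: 0.0004
local [-0.1104 -0.0048  0.1812] w 0.00043999595932455674 rot [2.725e+00 1.000e-03 1.488e+00]
tgt [ 0.4316 -0.0043  0.173 ] d units [-1.45 -0.2   0.27] rot units [-0.03 -0.04  0.11] F [0.4 3.4 2.8] t 26.52
```

```bash
python3 -m inch '[{"grip":0,"dx":-0.3,"dy":0,"dz":0,"rx":0,"ry":0,"rz":0},{"grip":0,"dx":-0.3,"dy":0,"dz":0,"rx":0,"ry":0,"rz":0},{"grip":0,"dx":-0.3,"dy":0,"dz":0,"rx":0,"ry":0,"rz":0}]'; python3 go.py -.112 -.041 .173 -90 24
```

```text
time: 26.9
tool_pos: [0.4353, 0.008, 0.183]
ee_rot: [2.722, -0.002, 1.487]
wrist_force: [-1.2, 1.4, 1.2]
width: 0.0001
local [-0.1095 -0.0283  0.183 ] w 0.00011614860858066167 rot [ 2.722e+00 -2.000e-03  1.487e+00]
tgt [ 0.4316 -0.0043  0.173 ] d units [-0.51 -0.26  0.32] rot units [ 0.01 -0.07  0.1 ] F [-1.2  1.4  1.2] t 26.9
```

```bash
python3 -m inch '[{"grip":0,"dx":-0.2,"dy":-0.1,"dz":0.1,"rx":0,"ry":0,"rz":0},{"grip":0,"dx":-0.2,"dy":-0.05,"dz":0.1,"rx":0,"ry":0,"rz":0},{"grip":0,"dx":-0.15,"dy":0,"dz":0,"rx":0,"ry":0,"rz":0}]'; python3 go.py -.112 -.041 .173 -90 24; python3 -c "
from h import *
snap('side','s14');snap('top','t14')"; python3 c.py s14 210 160 280 240 7;python3 c.py t14 240 220 340 300 7
```

```text
time: 27.28
tool_pos: [0.4325, -0.0045, 0.176]
ee_rot: [2.722, -0.007, 1.488]
wrist_force: [0.7, 11.1, 3.8]
width: 0.0005
local [-0.1111 -0.0411  0.176 ] w 0.0004914803231507651 rot [ 2.722 -0.007  1.488]
tgt [ 0.4316 -0.0043  0.173 ] d units [ 0.   -0.08  0.09] rot units [ 0.   -0.13  0.09] F [ 0.7 11.1  3.8] t 27.27
```

View pics/s14c.png

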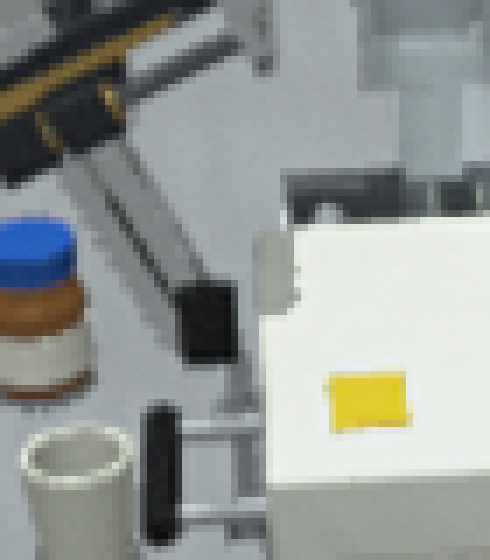

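View pics/t14c.png

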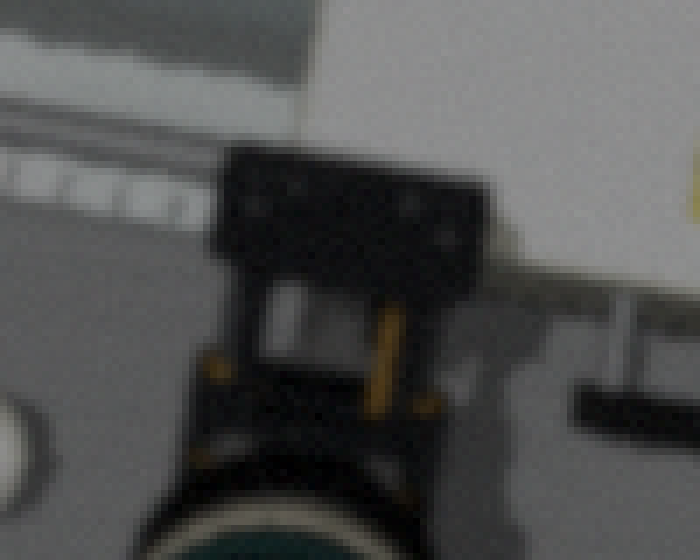

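```bash
python3 -m inch '[{"grip":0,"dx":0.3,"dy":0,"dz":0,"rx":0,"ry":0,"rz":0},{"grip":0,"dx":0.6,"dy":0,"dz":-0.5,"rx":0,"ry":0,"rz":0},{"grip":0,"dx":0.6,"dy":0,"dz":-1,"rx":0,"ry":0,"rz":0},{"grip":0,"dx":0.6,"dy":0,"dz":-1,"rx":0,"ry":0,"rz":0},{"grip":0,"dx":0.8,"dy":-0.5,"dz":-1,"rx":0,"ry":0,"rz":0},{"grip":0,"dx":0.5,"dy":-1,"dz":-1,"rx":0,"ry":0,"rz":0},{"grip":0,"dx":0,"dy":-1,"dz":-1,"rx":0,"ry":0,"rz":0}]'; python3 go.py -.118 -.297 .25 -90 24; python3 -c "
from h import *
p=snap('side','s15');print([(x['pixel'],x['score']) for x in spotter.place_of(p,'latch_grip')]);p=snap('top','t15');print([(x['pixel'],x['score']) for x in spotter.place_of(p,'latch_grip')])"; python3 c.py s15 210 160 280 240 7;python3 c.py t15 200 140 440 320 3.2
```

```text
time: 28.25
tool_pos: [0.3225, 0.088, 0.2718]
ee_rot: [2.739, 0.006, 1.481]
wrist_force: [0.6, -0.3, 0.1]
width: 0.0004
local [-0.2293  0.0408  0.2718] w 0.0003717191729555283 rot [2.739 0.006 1.481]
tgt [ 0.4017 -0.2587  0.25  ] d units [-13.52   3.67   2.6 ] rot units [-0.19  0.04  0.07] F [ 0.6 -0.3  0.1] t 28.25
[([241.8, 209.1], 0.69)]
[([293.4, 265.8], 0.65)]
```

View pics/s15c.png

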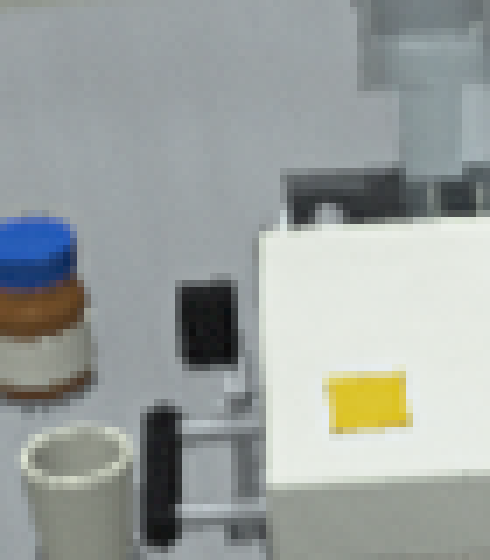

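View pics/t15c.png

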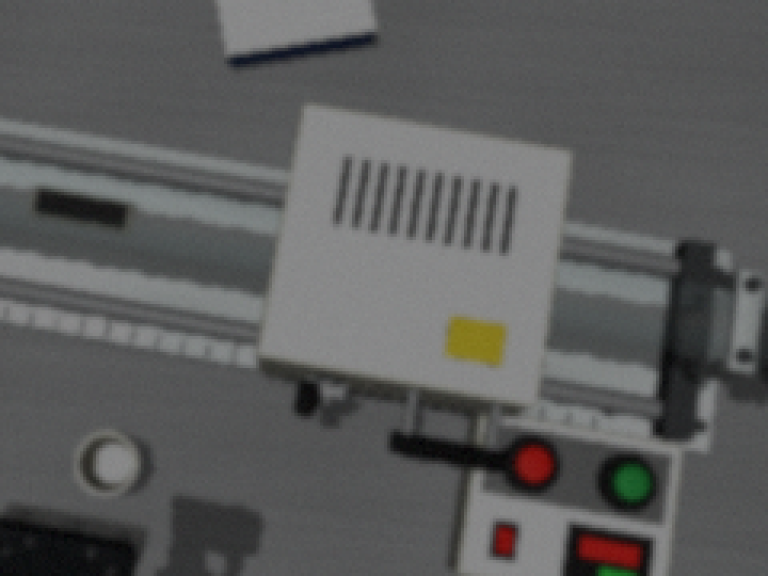

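```bash
python3 - <<'E'
import cv2,numpy as np
a=cv2.imread('pics/top12.png',0).astype(np.float32);b=cv2.imread('pics/t15.png',0).astype(np.float32)
s=np.s_[176:250,298:372]; w=cv2.createHanningWindow((74,74),cv2.CV_32F)
print('lid shift px',cv2.phaseCorrelate(a[s],b[s],w))
s=np.s_[262:320,345:403];w=cv2.createHanningWindow((58,58),cv2.CV_32F)
print('pod ref',cv2.phaseCorrelate(a[s],b[s],w))
a=cv2.imread('pics/t13.png',0).astype(np.float32);s=np.s_[176:250,298:372]; w=cv2.createHanningWindow((74,74),cv2.CV_32F)
print('lid shift vs t13 px',cv2.phaseCorrelate(a[s],b[s],w))
E
python3 - <<'E'
# lid outline centre along rail in local coords at z=.2 from t15, also top12
from h import *
q=np.load('q.npy'); pt=snap('top')
c,s=np.cos(q[2]),np.sin(q[2])
for n in('top12','t15'):
    im=cv2.imread('pics/%s.png'%n,0).astype(float)
    from fitq import W
    out=[]
    for lx in (.0,.02,.04,-.02,-.04):
        ys=np.linspace(-.25,.02,541); px=np.array([proj(pt,W(q,(lx,y,.2))) for y in ys],np.float32)
        v=cv2.remap(im.astype(np.float32),px[:,0][None],px[:,1][None],cv2.INTER_LINEAR)[0]
        v=np.convolve(v,np.ones(5)/5,'same'); g=np.gradient(v)
        hi=ys[np.argmax(np.where(ys<-.15,g,-9))]; lo=ys[np.argmin(np.where((ys>-.06)&(ys<.01),g,9))]
        out.append((round(hi,4),round(lo,4),round((hi+lo)/2,4),round(lo-hi,4)))
    print(n,out)
E
```

```text
lid shift px ((1.4929290151010903, 0.6302154533114575), 0.9355398173014323)
pod ref ((-0.15611679139984957, -0.050643309820173954), 0.6016167947981093)
lid shift vs t13 px ((1.518272403816873, 0.5935844949268869), 0.9428056064181858)
top12 [(np.float64(-0.25), np.float64(-0.0215), np.float64(-0.1357), np.float64(0.2285)), (np.float64(-0.2495), np.float64(-0.0575), np.float64(-0.1535), np.float64(0.192)), (np.float64(-0.25), np.float64(-0.058), np.float64(-0.154), np.float64(0.192)), (np.float64(-0.25), np.float64(-0.02), np.float64(-0.135), np.float64(0.23)), (np.float64(-0.2495), np.float64(-0.02), np.float64(-0.1347), np.float64(0.2295))]
t15 [(np.float64(-0.25), np.float64(-0.0245), np.float64(-0.1372), np.float64(0.2255)), (np.float64(-0.2495), np.float64(-0.0595), np.float64(-0.1545), np.float64(0.19)), (np.float64(-0.25), np.float64(-0.0595), np.float64(-0.1548), np.float64(0.1905)), (np.float64(-0.25), np.float64(-0.022), np.float64(-0.136), np.float64(0.228)), (np.float64(-0.2495), np.float64(-0.0225), np.float64(-0.136), np.float64(0.227))]
```

Run:
```python
from h import *
from fitq import W
q=np.load('q.npy'); pt=snap('top')
c,s=np.cos(q[2]),np.sin(q[2])
for n in('top12','t13','t15'):
    im=cv2.imread('pics/%s.png'%n,0).astype(np.float32); out=[]
    for lx in (.0,.02,-.02,-.04):
        ys=np.linspace(-.27,.03,601); px=np.array([proj(pt,W(q,(lx,y,.2))) for y in ys],np.float32)
        v=cv2.remap(im,px[:,0][None],px[:,1][None],cv2.INTER_LINEAR)[0]
        g=cv2.GaussianBlur(np.gradient(v)[None],(0,0),4)[0]
        hi=ys[np.argmax(np.where((ys<-.17)&(ys>-.25),g,-9))]; lo=ys[np.argmin(np.where((ys>-.06)&(ys<.01),g,9))]
        out.append((round(hi,4),round(lo,4),round((hi+lo)/2,4),round(lo-hi,4)))
    print(n,np.array(out).tolist())
for z in(.118,.122,.126,.131):
    P=[atz(pt,(u,v),z) for u,v in ((312,219.5),(339.9,224.5),(326.2,223.2))]; 
    print(z,[round(-s*(p[0]-q[0])+c*(p[1]-q[1]),4) for p in P])
```

```text
top12 [[-0.1965, -0.022, -0.1092, 0.1745], [-0.198, -0.058, -0.128, 0.14], [-0.1985, -0.02, -0.1092, 0.1785], [-0.198, -0.0205, -0.1092, 0.1775]]
t13 [[-0.1965, -0.0225, -0.1095, 0.174], [-0.198, -0.058, -0.128, 0.14], [-0.1985, -0.0205, -0.1095, 0.178], [-0.198, -0.0205, -0.1092, 0.1775]]
t15 [[-0.198, -0.024, -0.111, 0.174], [-0.2005, -0.06, -0.1302, 0.1405], [-0.2005, -0.0225, -0.1115, 0.178], [-0.2, -0.0225, -0.1112, 0.1775]]
0.118 [np.float64(-0.0782), np.float64(-0.1417), np.float64(-0.111)]
0.122 [np.float64(-0.0781), np.float64(-0.1413), np.float64(-0.1107)]
0.126 [np.float64(-0.078), np.float64(-0.1409), np.float64(-0.1105)]
0.131 [np.float64(-0.0778), np.float64(-0.1404), np.float64(-0.1101)]
```

The lid edges put the chamber at -0.111. It slid about 2 mm when the latch hit its stop, and the raw sample is at -0.110 to -0.111, so it is still centred. The latch is upright: grip at top (295.6,264.4), predicted 295.3. Now the start button.

```bash
python3 -m inch '[{"grip":0,"dx":-1,"dy":0,"dz":0,"rx":-0.1,"ry":0,"rz":0},{"grip":0,"dx":-1,"dy":0,"dz":0,"rx":-0.1,"ry":0,"rz":0},{"grip":0,"dx":-1,"dy":0,"dz":0,"rx":0,"ry":0,"rz":0},{"grip":0,"dx":-1,"dy":0,"dz":0,"rx":0,"ry":0,"rz":0},{"grip":0,"dx":-1,"dy":0,"dz":0,"rx":0,"ry":0,"rz":0},{"grip":0,"dx":-1,"dy":0,"dz":0,"rx":0,"ry":0,"rz":0},{"grip":0,"dx":-1,"dy":0,"dz":0,"rx":0,"ry":0,"rz":0},{"grip":0,"dx":-1,"dy":0,"dz":0,"rx":0,"ry":0,"rz":0},{"grip":0,"dx":-1,"dy":0,"dz":0,"rx":0,"ry":0,"rz":0},{"grip":0,"dx":-1,"dy":0,"dz":0,"rx":0,"ry":0,"rz":0},{"grip":0,"dx":-1,"dy":0,"dz":0,"rx":0,"ry":0,"rz":0},{"grip":0,"dx":-1,"dy":0,"dz":0,"rx":0,"ry":0,"rz":0}]'; python3 go.py -.1063 -.297 .17 -90 24
```

```text
time: 30.05
tool_pos: [0.308, -0.2264, 0.2596]
ee_rot: [2.762, 0.0, 1.461]
wrist_force: [0.8, 0.5, 0.5]
width: 0.0006
local [-0.2142 -0.2736  0.2596] w 0.0005695314426991227 rot [2.762 0.    1.461]
tgt [ 0.4133 -0.2598  0.17  ] d units [-0.86  2.7   4.93] rot units [-0.45  0.08 -0.17] F [0.8 0.5 0.5] t 30.05
```

```bash
python3 -m inch '[{"grip":0,"dx":-0.45,"dy":0.8,"dz":0.4,"rx":-0.3,"ry":0,"rz":-0.1},{"grip":0,"dx":-0.45,"dy":0.9,"dz":0.8,"rx":-0.2,"ry":0,"rz":0},{"grip":0,"dx":0,"dy":0.8,"dz":1,"rx":0,"ry":0,"rz":0},{"grip":0,"dx":0,"dy":0.3,"dz":1,"rx":0,"ry":0,"rz":0},{"grip":0,"dx":0,"dy":0,"dz":1,"rx":0,"ry":0,"rz":0}]'; python3 go.py -.1063 -.297 .11 -90 24
```

```text
time: 30.68
tool_pos: [0.4114, -0.2704, 0.1821]
ee_rot: [2.727, -0.002, 1.452]
wrist_force: [0.5, 0.1, 0.0]
width: 0.0004
local [-0.1072 -0.3077  0.1821] w 0.000382268470282748 rot [ 2.727e+00 -2.000e-03  1.452e+00]
tgt [ 0.4133 -0.2598  0.11  ] d units [ 0.43 -1.14  2.65] rot units [-0.04  0.1  -0.27] F [0.5 0.1 0. ] t 30.68
```

```bash
python3 -m inch '[{"grip":0,"dx":0.35,"dy":-0.4,"dz":0.7,"rx":0,"ry":0.1,"rz":-0.2},{"grip":0,"dx":0.05,"dy":-0.4,"dz":0.8,"rx":0,"ry":0,"rz":0},{"grip":0,"dx":0,"dy":-0.3,"dz":0.8,"rx":0,"ry":0,"rz":0},{"grip":0,"dx":0,"dy":0,"dz":0.2,"rx":0,"ry":0,"rz":0}]'; python3 go.py -.1063 -.297 .0948 -90 24;python3 -c "
from h import *
snap('side','s16');snap('top','t16')"; python3 c.py s16 190 210 320 340 5;python3 c.py t16 320 220 440 340 5
```

```text
time: 31.18
tool_pos: [0.4093, -0.2611, 0.1018]
ee_rot: [2.74, -0.012, 1.466]
wrist_force: [0.9, -0.8, 0.2]
width: 0.0007
local [-0.1102 -0.2987  0.1018] w 0.0007104435313681095 rot [ 2.74  -0.012  1.466]
tgt [ 0.4133 -0.2598  0.0948] d units [0.07 0.03 0.32] rot units [-0.2  -0.08 -0.17] F [ 0.9 -0.8  0.2] t 31.18
```

View pics/s16c.png

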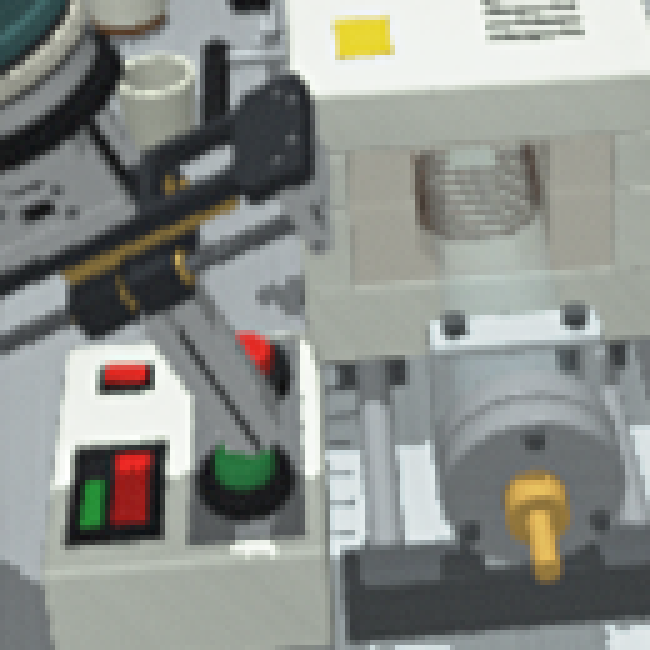

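View pics/t16c.png

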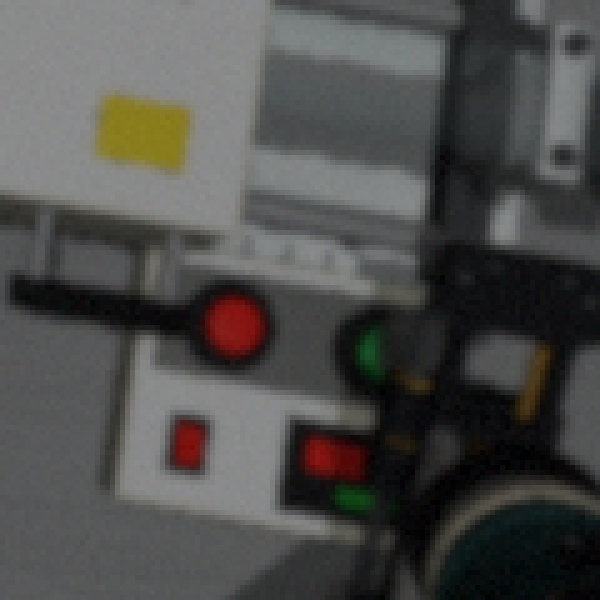

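The closed fingertips sit over the green button, well away from red. Pressing straight down.

```bash
python3 -m inch '[{"grip":0,"dx":0.07,"dy":0,"dz":0.2,"rx":0,"ry":0,"rz":0},{"grip":0,"dx":0,"dy":-0.06,"dz":0.15,"rx":0,"ry":0,"rz":0},{"grip":0,"dx":0,"dy":-0.06,"dz":0.15,"rx":0,"ry":0,"rz":0}]'; python3 go.py -.1063 -.297 .0888 -90 24
```

```text
time: 31.65
tool_pos: [0.4138, -0.2617, 0.0933]
ee_rot: [2.734, -0.007, 1.466]
wrist_force: [-2.0, 1.3, 1.7]
width: 0.0008
local [-0.1056 -0.2989  0.0933] w 0.0007627467915716486 rot [ 2.734 -0.007  1.466]
tgt [ 0.4133 -0.2598  0.0888] d units [ 0.08 -0.1   0.15] rot units [-0.13 -0.02 -0.15] F [-2.   1.3  1.7] t 31.65
```

```bash
python3 -m inch '[{"grip":0,"dx":0,"dy":-0.1,"dz":0.2,"rx":0,"ry":0,"rz":0},{"grip":0,"dx":0,"dy":-0.1,"dz":0.2,"rx":0,"ry":0,"rz":0}]'; python3 go.py -.1063 -.297 .0888 -90 24
```

```text
time: 31.9
tool_pos: [0.4145, -0.2622, 0.0875]
ee_rot: [2.73, -0.005, 1.468]
wrist_force: [-23.9, 10.9, 38.8]
width: 0.0
local [-0.1049 -0.2993  0.0875] w 1.4543242705720863e-05 rot [ 2.73  -0.005  1.468]
tgt [ 0.4133 -0.2598  0.0888] d units [ 0.09 -0.03 -0.07] rot units [-0.08 -0.01 -0.11] F [-23.9  10.9  38.8] t 31.9
```

```bash
python3 -m inch '[{"grip":0,"dx":0,"dy":0.1,"dz":-0.4,"rx":0,"ry":0,"rz":0},{"grip":0,"dx":0,"dy":0,"dz":-0.8,"rx":0,"ry":0,"rz":0},{"grip":0,"dx":0,"dy":0,"dz":-1,"rx":0,"ry":0,"rz":0},{"grip":0,"dx":0,"dy":-0.3,"dz":-1,"rx":0,"ry":0,"rz":0},{"grip":0,"dx":0,"dy":-0.8,"dz":-1,"rx":0,"ry":0,"rz":0},{"grip":0,"dx":0,"dy":-1,"dz":-1,"rx":0,"ry":0,"rz":0},{"grip":0,"dx":0,"dy":-1,"dz":-0.5,"rx":0,"ry":0,"rz":0},{"grip":0,"dx":0,"dy":-1,"dz":0,"rx":0,"ry":0,"rz":0},{"grip":0,"dx":0,"dy":0,"dz":0,"rx":0,"ry":0,"rz":0}]';python3 -c "
from h import *
snap('side','s17');snap('top','t17')"; python3 c.py s17 190 110 400 350 2.4;python3 c.py t17 200 140 440 320 3.2
```

```text
time: 33.02
tool_pos: [0.263, -0.2479, 0.182]
ee_rot: [2.727, 0.002, 1.469]
wrist_force: [-0.3, -0.1, -0.3]
width: 0.0007
```

View pics/s17c.png

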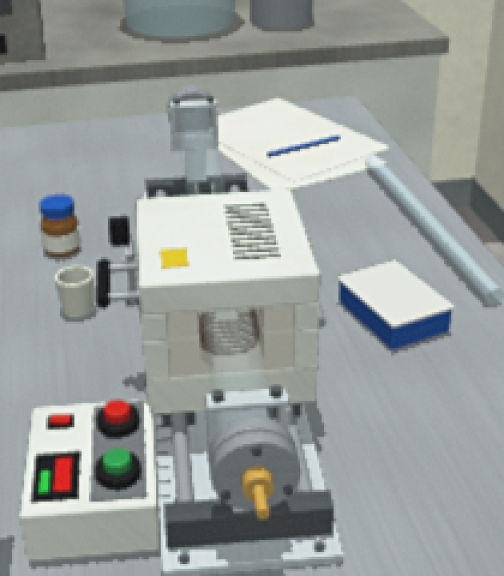

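View pics/t17c.png

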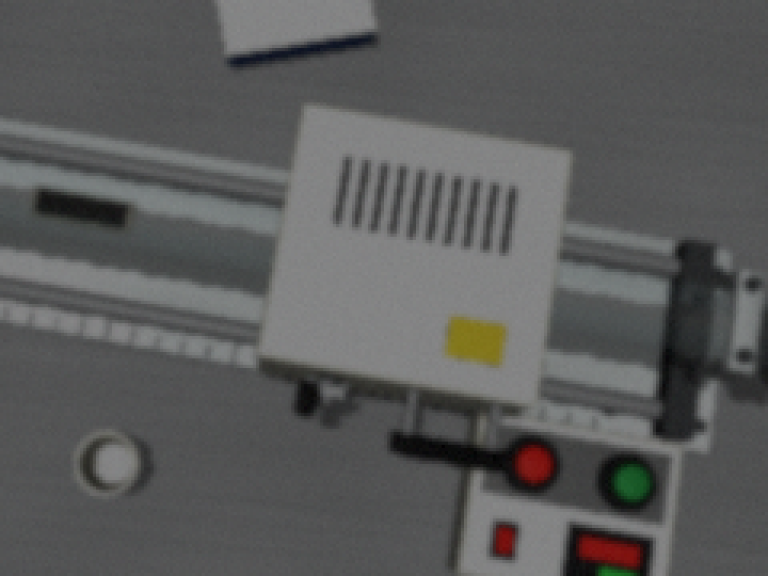

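Lid shut, latch upright, button sprung back, bystanders in place and the arm clear. Handing in.

```bash
python3 -c "
from h import *
print(robot.close_job())"
```

```text
the job is handed in; nothing more can be done
None
```

I've handed in the job: the furnace is centred on the raw sample, the lid is shut, the latch is upright and the green start button has been pressed. It took about 33 s of the 64 s allowed.

- **Furnace position:** With the lid up, I pushed the furnace along the rails until its red marks were at y = -0.109. The green sample is at about -0.110. Closing the latch against its stop pushed the furnace another 2–3 mm, to about -0.111 or -0.112. It is still within roughly 1–2 mm of the sample by the top camera, so I left it there.
- **Lid:** I lowered it by the handle and slowed down near the end. It came to rest at 0 rad, and both cameras show it level and shut.
- **Latch:** I pushed it until the force rose to 11 N at the position expected for its stop. The grip shows at top pixel (295.6, 264.4), where I predicted 295.3 for upright. I could not see the hook over its stud directly.
- **Start button:** I pressed the green button all the way down, about 39 N at the wrist, more than its 4.5 N needs. It sprang back, and I never touched the red one. No indicator that the furnace had started was visible.
- **Surroundings:** In the last pictures the tube looked untouched, the crucible, jar and sample case were in place, and the arm was clear of everything.

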